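# Air the washed paddle boards in the pantry

## Robot

A 7-joint arm with a two-finger parallel gripper is mounted at the origin on the work surface. World frame = base frame: x ahead of the robot, y to its left, z up, the work surface at z = 0. Lengths are in m, angles in rad, forces in N, time in s.
With the tool pointing down it reaches from about 0.425 to 1.025 m from the base axis. Payload 3.6 kg.
Tool frame: the origin (TCP) lies midway between the tips of the shut fingers; the grasp point (between the pads) lies 19 mm behind it; z points along the fingers, y is the line along which they close (so a half turn about z gives the same grasp; the last joint's range is limited). The gripper opens to 85 mm and grips with 20 to 120 N. Pads are 22 mm wide; open, the fingers measure 114 mm over their backs; the gripper's body (76 mm by 85 mm) begins 54 mm behind the grasp point. The pads swing forward as they close: fully open they stand 13 mm farther back than shut.
Start: joints at [1.256, 0.591, 0.048, 1.609, -0.033, 0.943, -0.034], TCP at [0.159, -0.707, 0.205] pointing down, gripper open.
Joint ranges: [-2.69, 2.69], [-0.47, 2.24], [-1.27, 1.36], [0.19, 2.51], [-1.53, 4.68], [0.08, 2.07], [-3.09, 3.09]. Speed limits (rad/s): [2.57, 2.57, 3.14, 3.14, 3.14, 3.14, 3.14].

## Interface

Orientations are given as a rotation vector (axis times angle).
In Python, from plant import * gives the robot as it stands.
- The arm moves only by the tool drive_tool, never from a script. Its arguments are lists of equal length, an entry for each row: "dp": the shift along the tool's x, y, z in m, a list of three; "yaw": the turn about the tool's z in degrees; "fingers": the opening in per cent of the stroke, from 0 (shut) to 100 (fully open). A call has 1 to 12 rows; each row shifts and turns the commanded pose from where the row before left it, along the tool's axes as they then stand; what a row does not reach is not made up. A row lasts 1/12 s, in which the tool goes at most 41.7 mm and 7.16 degrees, less where a joint would pass 70% of its speed; a pose out of reach is approached as far as the arm can. A call with a gripper value outside its range is refused whole. The fingers move at their own pace and stop on an object; "force" is the grip in N (left out, the last holds). Time passes only in rows, so rows that do not move let the fingers close. It gives the time, the measured TCP pose, the force, the opening and the grip force at its end, in the units of the state.
- read_state(): the state, without advancing time (a new reading comes with each control period).
- read_camera(name): name is "scene" or "top"; returns the picture (384x512x3 uint8, red, green, blue); there is no depth.
- camera_params(name): a dict with "K" (3x3 intrinsics, pixels), "extrinsics" (4x4, takes a point from world to camera coordinates). Camera axes: x right, y down, z forward; pixel columns grow to the right and rows downward; lengths in m; the calibration is good to about 2 mm. A picture is of the moment at which its call begins. camera_params takes no time and is no camera call.
- finish_job(): hands the job in; it is judged then, once.
The state is a dict: "t": time; "joints": joint angles; "qvel": joint speeds; "tau": joint torques, N m; "position": TCP position; "ee_rot": TCP orientation; "ft_force": force on the tool from outside, world axes, zero at the start; "ft_torque": the same for the moment, N m; "finger_gap": opening from 0.0 (shut) to 1.0 (fully open); "finger_force": force on a finger pad.
Only numpy, scipy, OpenCV 4.12 (cv2) and the standard library are available. Lean on these libraries where they do the work, as an engineer would, in place of code of your own. Each camera call takes 0.05 s, during which the arm holds its last target. There are 200 camera calls.

## Task

The washed paddle boards need airing. Tip the tall narrow holder until the paddle board deep inside it slides out, and stand the empty holder upright on its cork mat again. Balance every paddle board, the one from the holder and each one lying on the counter, about level on the crown of an upturned bowl, one board to a bowl, and do not knock over the bottle, the jar or the ramekin.

Things in the scene. Friction and masses are not known exactly. Their poses are not given: they have to be found in the camera images.
- board_a: small hardwood paddle board, at the start standing in the holder with its handle down, its upper end some 40 mm below the holder's rim, 140 mm long and 14 mm thick: a blade 95 x 50 mm and a handle 45 x 22 mm in one piece, both faces alike, 40 to 80 g. Origin: its balance point (centre of mass), at mid-thickness on the centre line; x runs along the board towards the handle, z is normal to its faces. The blade reaches from x = -59.6 to +35.4 mm, the handle on to x = +80.4 mm
- board_b: small hardwood paddle board, at the start lying flat on the counter (it may be absent), 140 mm long and 14 mm thick: a blade 95 x 50 mm and a handle 45 x 22 mm in one piece, both faces alike, 40 to 80 g. Origin: its balance point (centre of mass), at mid-thickness on the centre line; x runs along the board towards the handle, z is normal to its faces. The blade reaches from x = -59.6 to +35.4 mm, the handle on to x = +80.4 mm
- board_c: small hardwood paddle board, at the start lying flat on the counter (it may be absent), 140 mm long and 14 mm thick: a blade 95 x 50 mm and a handle 45 x 22 mm in one piece, both faces alike, 40 to 80 g. Origin: its balance point (centre of mass), at mid-thickness on the centre line; x runs along the board towards the handle, z is normal to its faces. The blade reaches from x = -59.6 to +35.4 mm, the handle on to x = +80.4 mm
- bowl1_crown (a point): heavy terracotta bowl standing upside down, fixed to the spot: a plain round dome (part of a ball of 60 mm radius), 45 mm high, 116 mm across at the counter. Point: the crown, the highest point of the dome
- bowl2_crown (a point): heavy terracotta bowl standing upside down, fixed to the spot: a plain round dome (part of a ball of 60 mm radius), 45 mm high, 116 mm across at the counter. Point: the crown, the highest point of the dome
- bowl3_crown (a point): heavy terracotta bowl standing upside down, fixed to the spot: a plain round dome (part of a ball of 60 mm radius), 45 mm high, 116 mm across at the counter. Point: the crown, the highest point of the dome
- holder: loose grey rectangular holder, open at the top, 185 mm tall, 66 mm wide (its x) and 40 mm deep (its y) outside, walls and floor 4 mm, about 0.3 kg. Origin: centre of its underside; z runs up to the open end. Painted inside: a board begins to slide once the holder is tipped some 25 to 35 degrees beyond lying level, mouth down
- holder_mid (a point): point in the middle of the holder, on its axis, 92 mm above its underside
- mat: cork mat fixed on the counter, 130 x 120 mm, 4 mm thick, on which the holder stands at the start. Origin: centre of its underside
- bottle: green glass bottle, 60 mm across, 170 mm tall. Origin: centre of its underside. Bystander: leave it standing
- jar: glass storage jar with black lid, 70 mm across, 110 mm tall. Origin: centre of its underside. Bystander: leave it standing
- ramekin: white ramekin, 84 mm across, 50 mm tall. Origin: centre of its underside. Bystander: leave it standing

How it is judged:
On the way, in this order (a step that is already met when the one before it is completed fails the run):
1. the board has slid out of the holder (distance between board_a and holder_mid above 0.1 m), for 0.1 s.
2. the empty holder stands upright on its mat again (angle between holder's own z axis and vertical below 0.1 rad and horizontal distance between holder and mat below 0.045 m and height (world z) of holder below 0.012 m and linear speed of holder below 0.02 m/s and distance between board_a and holder_mid above 0.06 m), for 0.3 s.
At the end, for the whole second after the job is handed in: every paddle board present rests on its own bowl with its balance point within 20 mm (seen from above) of the crown and 2 to 14 mm above it, tilted less than 0.25 rad, at rest; the holder stands upright (within 0.1 rad) on its cork mat, within 45 mm of the mat's middle, at rest (((horizontal distance between board_a and bowl1_crown below 0.02 m and z of board_a in the frame of bowl1_crown between 0.002 and 0.014 m) or (horizontal distance between board_a and bowl2_crown below 0.02 m and z of board_a in the frame of bowl2_crown between 0.002 and 0.014 m) or (horizontal distance between board_a and bowl3_crown below 0.02 m and z of board_a in the frame of bowl3_crown between 0.002 and 0.014 m)) and (angle between board_a's own z axis and vertical below 0.25 rad or angle between board_a's own z axis and vertical above 2.89 rad) and linear speed of each of board_a, board_b, board_c below 0.03 m/s and ((horizontal distance between board_b and bowl1_crown below 0.02 m and z of board_b in the frame of bowl1_crown between 0.002 and 0.014 m) or (horizontal distance between board_b and bowl2_crown below 0.02 m and z of board_b in the frame of bowl2_crown between 0.002 and 0.014 m) or (horizontal distance between board_b and bowl3_crown below 0.02 m and z of board_b in the frame of bowl3_crown between 0.002 and 0.014 m)) and (angle between board_b's own z axis and vertical below 0.25 rad or angle between board_b's own z axis and vertical above 2.89 rad) and ((horizontal distance between board_c and bowl1_crown below 0.02 m and z of board_c in the frame of bowl1_crown between 0.002 and 0.014 m) or (horizontal distance between board_c and bowl2_crown below 0.02 m and z of board_c in the frame of bowl2_crown between 0.002 and 0.014 m) or (horizontal distance between board_c and bowl3_crown below 0.02 m and z of board_c in the frame of bowl3_crown between 0.002 and 0.014 m)) and (angle between board_c's own z axis and vertical below 0.25 rad or angle between board_c's own z axis and vertical above 2.89 rad) and angle between holder's own z axis and vertical below 0.1 rad and horizontal distance between holder and mat below 0.045 m and height (world z) of holder below 0.012 m and linear speed of holder below 0.02 m/s); the robot touches nothing.
It fails at once if bottle is knocked over (angle between bottle's own z axis and vertical above 0.6 rad).
It fails at once if jar is knocked over (angle between jar's own z axis and vertical above 0.6 rad).
It fails at once if ramekin is knocked over (angle between ramekin's own z axis and vertical above 0.6 rad).
Of board_b, board_c only 1 to 2 are there at a start; the rules pass over those that are not, and their reading is None.
At some moment in a run one of board_b, board_c may be knocked a few centimetres aside while the robot is not near it.
It also fails if it takes over 210 s, if anything falls off the work surface, if the arm or the gripper's body presses on something with over 40 N, if the wrist force passes 120 N, or if a joint passes its speed limit or range.

## Working session

There is one attempt and no reset: what is moved stays moved. The work goes in short steps, Python scripts to look and compute and a tool call to move; the robot and the scene stay as the last step left them, time stands still between calls to the robot, and variables do not carry over. Pictures are saved under pics/ and viewed, at most 14 in all, crops included, and the job is handed in when it is done.

Besides the shell and the picture viewer there is one more tool, called as name(argument=value, ...), one argument or row to a line, values as JSON. drive_tool: Moves the arm, as the interface text tells. Its arguments: {"type":"object","properties":{"dp":{"type":"array","items":{"type":"array","items":{"type":"number"}}},"yaw":{"type":"array","items":{"type":"number"}},"fingers":{"type":"array","items":{"type":"number"}},"force":{"type":"number"}},"required":["dp","yaw","fingers"]}

```bash
mkdir -p pics; ls
python3 - <<'E'
from plant import *
import cv2,numpy as np
for n in("scene","top"):
    im=read_camera(n); cv2.imwrite(f"pics/{n}0.png",cv2.resize(im[:,:,::-1],(768,576))); np.save(f"pics/{n}0.npy",im)
    p=camera_params(n); print(n,np.round(p["K"],2).tolist(),np.round(p["extrinsics"],4).tolist())
s=read_state(); print({k:np.round(v,3).tolist() for k,v in s.items()})
E
```

```text
pics
scene [[348.72, 0.0, 260.48], [0.0, 348.72, 197.25], [0.0, 0.0, 1.0]] [[0.7925, 0.6099, -0.0042, -0.4127], [0.4133, -0.5421, -0.7316, -0.1937], [-0.4484, 0.5781, -0.6817, 1.3761], [0.0, 0.0, 0.0, 1.0]]
top [[476.52, 0.0, 251.03], [0.0, 476.52, 189.55], [0.0, 0.0, 1.0]] [[0.0193, -0.9998, -0.0049, -0.0541], [-0.9972, -0.0189, -0.0724, 0.5699], [0.0722, 0.0063, -0.9974, 1.309], [0.0, 0.0, 0.0, 1.0]]
{'t': 0.1, 'joints': [1.257, 0.592, 0.048, 1.61, -0.033, 0.943, -0.034], 'qvel': [-0.001, -0.003, 0.001, -0.003, -0.001, 0.002, 0.001], 'tau': [0.004, -55.0, 1.553, -19.883, 0.01, 0.004, 0.0], 'position': [0.159, -0.707, 0.204], 'ee_rot': [-3.12, -0.346, 0.001], 'ft_force': [0.479, 0.021, 0.102], 'ft_torque': [0.006, -0.003, -0.029], 'finger_force': 0.0, 'finger_gap': 0.995}
```

View pics/scene0.png

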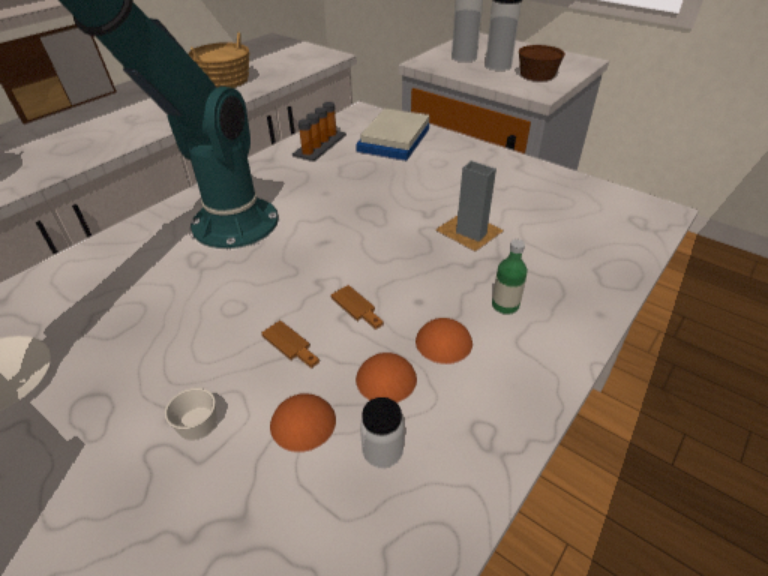

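View pics/top0.png

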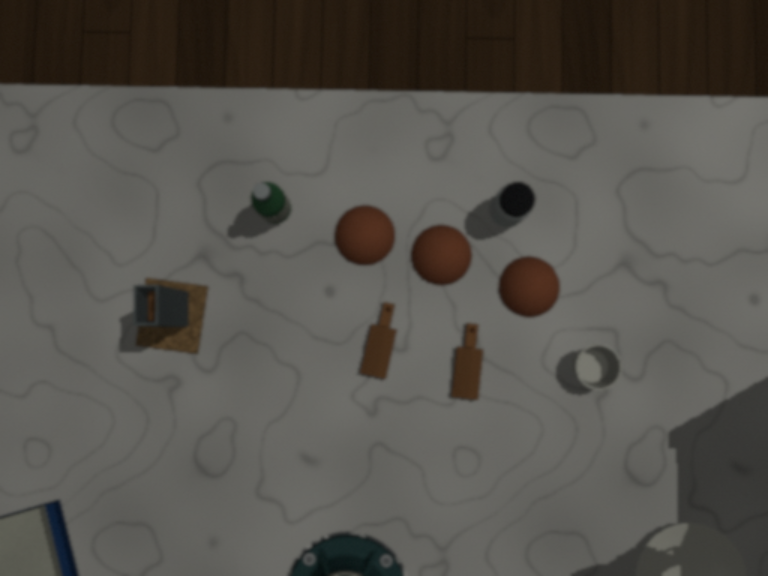

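The scene camera shows boards b and c, three bowls, the bottle and jar, and the holder on its mat. In the top view (768 px scale) the boards are at (378,340) and (466,362), the bowls at (365,235), (441,254) and (529,286), and the holder rim at (148,306).

```bash
cat > h.py <<'E'
from plant import *
import cv2,numpy as np
from scipy.spatial.transform import Rotation as R
def ray(cam,uv,z):
    p=camera_params(cam);E=np.array(p["extrinsics"]);K=np.array(p["K"])
    c=-E[:3,:3].T@E[:3,3]; d=E[:3,:3].T@np.linalg.solve(K,[uv[0],uv[1],1])
    return c+d*(z-c[2])/d[2]
def proj(cam,P):
    p=camera_params(cam);E=np.array(p["extrinsics"]);q=np.array(p["K"])@(E[:3,:3]@np.array(P)+E[:3,3]); return q[:2]/q[2]
def blobs(mask,amin):
    cs,_=cv2.findContours(mask.astype(np.uint8),cv2.RETR_EXTERNAL,cv2.CHAIN_APPROX_NONE)
    return [c for c in cs if cv2.contourArea(c)>amin]
def world(c,cam,z): return np.array([ray(cam,q,z)[:2] for q in c[:,0,:].astype(float)])
def board(c,cam="top",z=.014):
    w=(world(c,cam,z)*1e4).astype(np.float32)
    m=cv2.moments(w.reshape(-1,1,2)); cen=np.array([m['m10'],m['m01']])/m['m00']/1e4
    th=.5*np.arctan2(2*m['mu11'],m['mu20']-m['mu02']); u=np.array([np.cos(th),np.sin(th)])
    s=(w/1e4-cen)@u
    if s.max()<-s.min(): u=-u; s=-s
    return cen,np.degrees(np.arctan2(u[1],u[0])),s.min(),s.max(),m['m00']/1e8
def hsv(im): return cv2.cvtColor(im,cv2.COLOR_RGB2HSV)
def pose():
    s=read_state(); r=R.from_rotvec(s["ee_rot"]); M=r.as_matrix()
    return np.array(s["position"]),M
def go(target,tooly_deg=None):
    """tool-frame dp to world target; yaw so tool y lies along tooly_deg (mod 180)"""
    p,M=pose(); d=M.T@(np.array(target)-p); cur=np.degrees(np.arctan2(M[1,1],M[0,1]))
    yaw=None
    if tooly_deg is not None: yaw=-(((tooly_deg-cur)+90)%180-90)
    print("tcp",p.round(4),"toolx",np.degrees(np.arctan2(M[1,0],M[0,0])).round(1),"tooly",cur.round(1),"tilt",M[2].round(3)); print("dp",d.round(4),"yaw",yaw)
def tops():
    im=read_camera("top"); H=hsv(im); return im,H
E
python3 - <<'E'
from h import *
im=np.load("pics/top0.npy");H=hsv(im)
for n,uv in dict(bowl=(243,157),board=(252,233),mat=(132,230),rimside=(116,205),rim=(91,205),counter=(300,300),inside=(100,205)).items(): print(n,H[uv[1],uv[0]],im[uv[1],uv[0]])
h,s,v=[H[...,i].astype(int) for i in range(3)]
top=np.zeros(h.shape,bool); top[62:]=1
for lo,hi in((0,9),(10,25)):
    for c in blobs(top&(s>90)&(h>=lo)&(h<=hi),60):
        m=cv2.moments(c);u=(m['m10']/m['m00'],m['m01']/m['m00'])
        w=world(c,"top",0.0); print(lo,np.round(u,1),cv2.contourArea(c),"z0 cen",ray("top",u,0)[:2].round(3),"ext",(w.max(0)-w.min(0)).round(3),cv2.minEnclosingCircle((w*1e3).astype(np.float32)), [np.round(x,4) for x in board(c)])
E
```

```text
bowl [ 10 159  80] [80 46 30]
board [ 15 153  65] [65 45 26]
mat [16 70 80] [80 70 58]
rimside [75 28 37] [33 37 35]
rim [90 19 41] [38 41 41]
counter [ 30  13 102] [102 102  97]
inside [ 14 159  48] [48 32 18]
10 [311.2 244.6] 621.0 z0 cen [ 0.421 -0.215] ext [0.137 0.053] ((431.5894470214844, -213.8209228515625), 69.81351470947266) [array([ 0.4215, -0.2133]), np.float64(-5.586), np.float64(-0.0566), np.float64(0.0794), np.float64(0.0048)]
10 [252.4 230.3] 597.0 z0 cen [ 0.457 -0.049] ext [0.138 0.061] ((468.7256164550781, -50.28951644897461), 69.46996307373047) [array([ 0.4578, -0.0492]), np.float64(-11.7737), np.float64(-0.0566), np.float64(0.0795), np.float64(0.0046)]
10 [118.2 216. ] 851.5 z0 cen [0.49  0.331] ext [0.134 0.126] ((507.2379150390625, 343.5809631347656), 82.39562225341797) [array([0.4904, 0.3267]), np.float64(-35.9912), np.float64(-0.0729), np.float64(0.0849), np.float64(0.0067)]
10 [352.5 190.4] 1005.5 z0 cen [ 0.575 -0.33 ] ext [0.108 0.107] ((574.6478271484375, -329.87841796875), 55.259342193603516) [array([ 0.5744, -0.3272]), np.float64(-121.653), np.float64(-0.0534), np.float64(0.0545), np.float64(0.0079)]
10 [293.7 169.6] 1012.0 z0 cen [ 0.631 -0.163] ext [0.106 0.108] ((631.627685546875, -163.4013671875), 55.49944305419922) [array([ 0.63  , -0.1619]), np.float64(-92.2873), np.float64(-0.0528), np.float64(0.0547), np.float64(0.008)]
10 [242.7 156.8] 1028.0 z0 cen [ 0.665 -0.017] ext [0.107 0.108] ((666.4046020507812, -17.392505645751953), 55.47324752807617) [array([ 0.6636, -0.0178]), np.float64(82.799), np.float64(-0.0527), np.float64(0.0529), np.float64(0.0082)]
```

Run:
```python
from h import *
a=np.load("pics/top0.npy")[175:245,70:160]; b=np.load("pics/scene0.npy")[95:175,280:370]
f=lambda x:cv2.resize(np.clip(x[:,:,::-1].astype(int)*2.0,0,255).astype(np.uint8),None,fx=6,fy=6,interpolation=cv2.INTER_CUBIC)
A=f(a);B=cv2.resize(b[:,:,::-1],None,fx=4,fy=4,interpolation=cv2.INTER_CUBIC)
cv2.imwrite("pics/c1.png",A)
for uv in [(146,278),(208,286),(197,353),(137,347)]: print(ray("top",np.array(uv)/1.5,.004).round(3))
for uv in [(135,286),(160,286),(158,327),(135,327)]: print(ray("top",np.array(uv)/1.5,.185).round(3))
```

```text
[0.576 0.392 0.004]
[0.563 0.275 0.004]
[0.437 0.291 0.004]
[0.446 0.404 0.004]
[0.549 0.35  0.185]
[0.549 0.309 0.185]
[0.483 0.31  0.185]
[0.482 0.347 0.185]
```

View pics/c1.png

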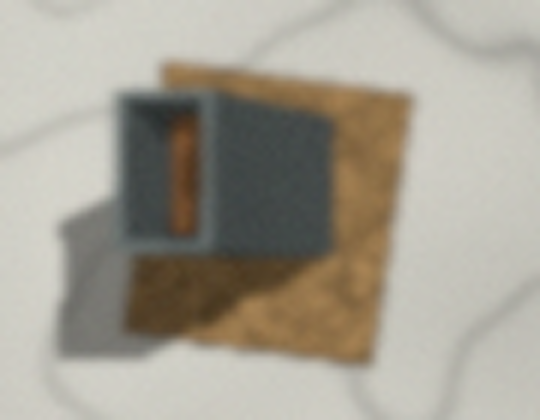

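drive_tool(
  dp=[
    [0.03, -0.02, -0.006],
    [0.03, -0.02, -0.006],
    [0.03, -0.02, -0.006],
    [0.03, -0.02, -0.006],
    [0.03, -0.02, -0.006],
    [0.03, -0.02, -0.006],
    [0.03, -0.02, -0.006],
    [0.03, -0.02, -0.006],
    [0.03, -0.02, -0.006],
    [0.03, -0.02, -0.006],
    [0.03, -0.02, -0.006],
    [0.03, -0.02, -0.006],
  ],
  yaw=[0, 0, 0, 0, 0, 0, 0, 0, 0, 0, 0, 0],
  fingers=[100, 100, 100, 100, 100, 100, 100, 100, 100, 100, 100, 100],
)

```text
t: 1.1
position: [0.4581, -0.3927, 0.2765]
ee_rot: [-3.122, -0.346, 0.001]
ft_force: [0.4, -0.3, -0.3]
finger_gap: 1.001
finger_force: 0.0
```

drive_tool(
  dp=[
    [0.03, -0.02, -0.006],
    [0.03, -0.02, -0.006],
    [0.03, -0.02, -0.006],
    [0.03, -0.02, -0.006],
    [0.006, -0.034, 0],
    [0.006, -0.034, 0],
    [0.006, -0.034, 0],
    [0.006, -0.034, 0],
    [0.006, -0.034, 0],
    [0.006, -0.034, 0],
    [0.006, -0.034, 0],
    [0.006, -0.034, 0],
  ],
  yaw=[0, 0, 0, 0, 0, 0, 0, 0, 0, 0, 0, 0],
  fingers=[100, 100, 100, 100, 100, 100, 100, 100, 100, 100, 100, 100],
)

```text
t: 2.1
position: [0.5435, -0.0126, 0.3003]
ee_rot: [3.122, 0.346, -0.001]
ft_force: [0.6, -0.2, -0.5]
finger_gap: 1.0
finger_force: 0.0
```

drive_tool(
  dp=[
    [0.006, -0.034, 0],
    [0.006, -0.034, 0],
    [0.006, -0.034, 0],
    [0.006, -0.034, 0],
    [0.006, -0.034, 0],
    [0.006, -0.034, 0],
    [0.006, -0.034, 0],
    [0.006, -0.034, 0],
    [0.006, -0.034, 0],
    [0.006, -0.034, 0],
    [0, 0, 0],
    [0, 0, 0],
  ],
  yaw=[0, 0, 0, 0, 0, 0, 0, 0, 0, 0, 0, 0],
  fingers=[100, 100, 100, 100, 100, 100, 100, 100, 100, 100, 100, 100],
)

```text
t: 3.1
position: [0.5268, 0.3337, 0.2999]
ee_rot: [-3.121, -0.355, 0.002]
ft_force: [0.3, -0.9, 0.3]
finger_gap: 1.001
finger_force: 0.0
```

drive_tool(
  dp=[
    [0, 0, 0],
    [0, 0, 0],
    [0, 0, 0],
    [0, 0, 0],
    [0, 0, 0],
    [0, 0, 0],
    [0, 0, 0],
    [0, 0, 0],
    [0, 0, 0],
    [0, 0, 0],
    [0, 0, 0],
    [0, 0, 0],
  ],
  yaw=[-7, -7, -7, -7, -7, -7, -7, -7, -7, -7, -7, 0],
  fingers=[100, 100, 100, 100, 100, 100, 100, 100, 100, 100, 100, 100],
)

```text
t: 4.1
position: [0.5289, 0.3283, 0.2999]
ee_rot: [2.228, 2.214, -0.003]
ft_force: [-0.0, -0.1, -0.6]
finger_gap: 1.0
finger_force: 0.0
```

Run:
```python
from h import *
for q in [(119,94),(218,94),(209,251),(124,248),(168,172)]: print(ray("top",(70+(q[0])/6-.4,175+q[1]/6-.4),.189).round(4))
for q in [(331,115),(331,255)]: print("base",ray("top",(70+q[0]/6-.4,175+q[1]/6-.4),.004).round(4))
print(read_state()["joints"]); go((0.516,.329,.15),0)
```

```text
[0.5494 0.3499 0.189 ]
[0.5502 0.3096 0.189 ]
[0.4864 0.3106 0.189 ]
[0.487  0.3451 0.189 ]
[0.5181 0.3286 0.189 ]
base [0.5533 0.3136 0.004 ]
base [0.4875 0.3111 0.004 ]
[-0.2128017   0.41922429 -0.57919228  1.72995217  0.25750757  1.07068624
 -0.88396758]
tcp [0.5289 0.3283 0.2999] toolx 89.6 tooly -0.4 tilt [-0.002 -0.001 -1.   ]
dp [ 0.0008 -0.0128  0.15  ] yaw -0.3813816308039861
```

drive_tool(
  dp=[
    [0.003, -0.01, 0],
    [0, 0, 0.035],
    [0, 0, 0.035],
    [0, 0, 0.035],
    [0, 0, 0.03],
    [0, 0, 0.02],
    [0, 0, 0],
    [0, 0, 0],
    [0, 0, 0],
    [0, 0, 0],
    [0, 0, 0],
    [0, 0, 0],
  ],
  yaw=[0, 0, 0, 0, 0, 0, 0, 0, 0, 0, 0, 0],
  fingers=[100, 100, 100, 100, 100, 100, 100, 70, 60, 60, 60, 60],
  force=20,
)

```text
t: 5.1
position: [0.5193, 0.3348, 0.1472]
ee_rot: [2.229, 2.214, 0.005]
ft_force: [1.0, 1.5, 1.3]
finger_gap: 0.766
finger_force: 23.6
```

Run:
```python
from h import *
go((0.519,.331,.145),0); s=read_state(); print(s['finger_gap'],s['finger_force'],s['ft_force'])
```

```text
tcp [0.5193 0.3348 0.1472] toolx 89.6 tooly -0.4 tilt [ 0.002  0.003 -1.   ]
dp [-0.0038 -0.0003  0.0022] yaw -0.3810985105403404
0.766495518859579 23.629144728183746 [1.00961659 1.51338562 1.31804522]
```

drive_tool(
  dp=[
    [0.015, 0, 0],
    [0.015, 0, 0.0],
    [0.015, 0, 0.001],
    [0.021, 0, 0.006],
    [0.021, 0, 0.006],
    [0.019, 0, 0.011],
    [0.019, 0, 0.011],
    [0.015, 0, 0.0155],
    [0.015, 0, 0.0155],
    [0, 0, 0],
    [0, 0, 0],
  ],
  yaw=[0, 0, 0, 0, 0, 0, 0, 0, 0, 0, 0],
  fingers=[60, 60, 60, 60, 60, 60, 60, 60, 60, 60, 60],
)

```text
t: 6.02
position: [0.5174, 0.4932, 0.0791]
ee_rot: [-2.222, -2.215, -0.003]
ft_force: [-0.9, 1.5, 1.1]
finger_gap: 0.76
finger_force: 24.9
```

Run:
```python
from h import *
im=read_camera("scene"); cv2.imwrite("pics/s1.png",cv2.resize(im[60:220,200:440,::-1],(720,480)))
go((0.519,.331,.145),0)
```

```text
tcp [0.5179 0.4916 0.0794] toolx 89.7 tooly -0.3 tilt [ 0.002 -0.001 -1.   ]
dp [-0.1604  0.0017 -0.066 ] yaw -0.26221366404369917
```

View pics/s1.png

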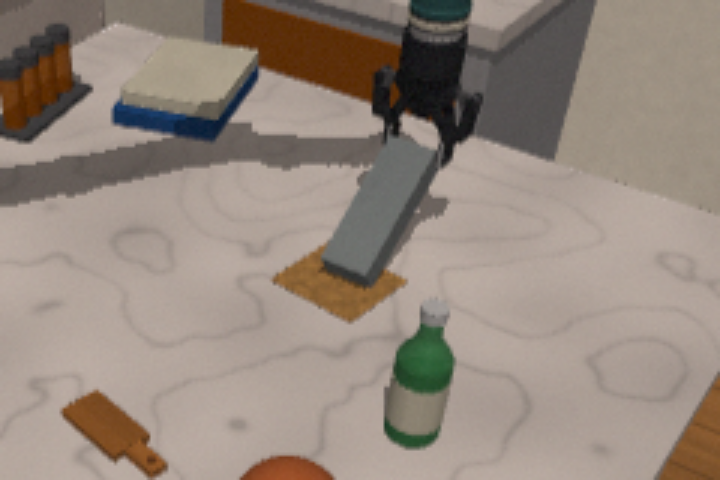

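drive_tool(
  dp=[
    [0.011, 0, 0.019],
    [0.01, 0, 0.019],
    [0.006, 0, 0.018],
    [0.003, 0, 0.015],
    [0, 0, 0],
    [0, 0, 0],
    [0, 0, 0],
    [0, 0, 0],
    [0, 0, -0.03],
    [0, 0, -0.035],
    [0, 0, -0.035],
    [0, 0, 0],
  ],
  yaw=[0, 0, 0, 0, 0, 0, 0, 0, 0, 0, 0, 0],
  fingers=[60, 60, 60, 60, 60, 80, 100, 100, 100, 100, 100, 100],
)

```text
t: 7.07
position: [0.5232, 0.523, 0.1178]
ee_rot: [-2.229, -2.212, -0.022]
ft_force: [0.7, 1.2, 1.0]
finger_gap: 1.002
finger_force: 0.0
```

Run:
```python
from h import *
im=read_camera("scene"); a=cv2.resize(im[60:200,230:440,::-1],(630,420)); im=read_camera("top"); np.save("pics/top1.npy",im)
cv2.imwrite("pics/s2.png",a);
b=np.clip(im[150:260,20:180,::-1].astype(int)*2,0,255).astype(np.uint8); cv2.imwrite("pics/t2.png",cv2.resize(b,(800,550)))
go((0.519,.376,.1),0)
```

```text
tcp [0.5209 0.5195 0.1119] toolx 89.6 tooly -0.4 tilt [ 0.003  0.004 -1.   ]
dp [-0.1435 -0.001   0.0114] yaw -0.4098412457625358
```

View pics/t2.png

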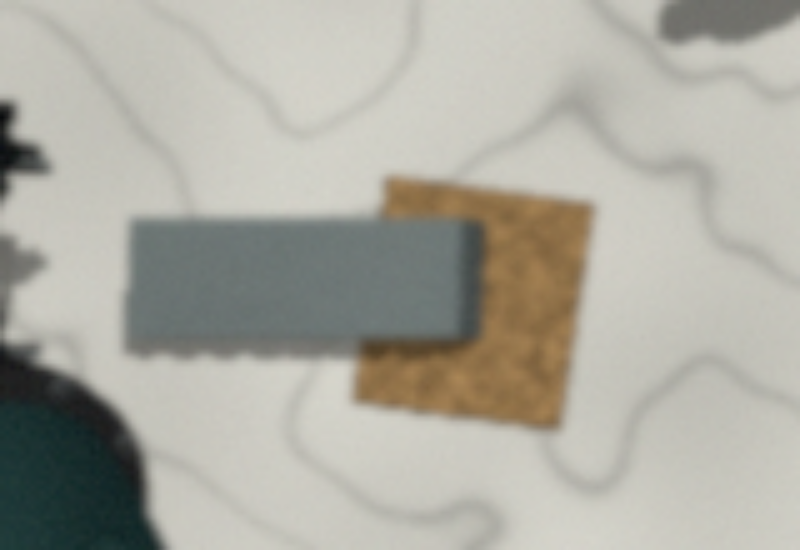

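Holder lies flat on its side. Its top face spans crop px x 128–465 and y 219–340, with the base on the mat and the mouth pointing left (+y).

Run:
```python
from h import *
f=lambda q,z:ray("top",(20+q[0]/5-.4,150+q[1]/5-.4),z)[:2].round(4)
m=[f(q,.004) for q in [(386,178),(594,204),(562,429),(354,402)]]; print("mat",m,np.mean(m,0))
print("holder top",[f(q,.046) for q in [(130,219),(462,221),(460,340),(127,340)]])
go((0.519,.376,.1),0)
```

```text
mat [array([0.5761, 0.3938]), array([0.5636, 0.2754]), array([0.4366, 0.2887]), array([0.4494, 0.4064])] [0.506425 0.341075]
holder top [array([0.5477, 0.5194]), array([0.5501, 0.3372]), array([0.485 , 0.3356]), array([0.4815, 0.5177])]
tcp [0.5209 0.5195 0.1119] toolx 89.6 tooly -0.4 tilt [ 0.003  0.004 -1.   ]
dp [-0.1435 -0.001   0.0114] yaw -0.4098412457625358
```

drive_tool(
  dp=[
    [-0.04, 0, 0],
    [-0.04, 0, 0],
    [-0.04, 0, 0],
    [-0.04, -0.003, 0],
    [0.0, 0, 0],
    [0, 0, 0.04],
    [0, 0, 0.04],
    [0, 0, 0.02],
    [0, 0, 0],
    [0, 0, 0],
  ],
  yaw=[0, 0, 0, 0, 0, 0, 0, 0, 0, 0],
  fingers=[100, 100, 100, 100, 100, 100, 100, 100, 100, 100],
)

```text
t: 8.0
position: [0.5142, 0.3575, 0.007]
ee_rot: [-2.228, -2.214, 0.007]
ft_force: [0.9, 0.9, -0.4]
finger_gap: 0.999
finger_force: 0.0
```

Run:
```python
from h import *
go((0.517,.361,.005),0);print(read_state()['ft_force'])
```

```text
tcp [0.5142 0.3575 0.007 ] toolx 89.7 tooly -0.3 tilt [-0.003 -0.003 -1.   ]
dp [0.0035 0.0028 0.0019] yaw -0.3492585605312115
[ 0.92591671  0.86498683 -0.35144481]
```

drive_tool(
  dp=[
    [0.003, 0.002, 0.001],
    [0, 0, 0],
    [0, 0, 0],
    [0, 0, 0],
    [0.004, 0, -0.014],
    [0.004, 0, -0.014],
    [0.004, 0, -0.013],
    [0.007, 0, -0.012],
    [0.007, 0, -0.012],
    [0.007, 0, -0.012],
    [0, 0, 0],
    [0, 0, 0],
  ],
  yaw=[0, 0, 0, 0, 0, 0, 0, 0, 0, 0, 0, 0],
  fingers=[80, 60, 60, 60, 60, 60, 60, 60, 60, 60, 60, 60],
  force=20,
)

```text
t: 9.0
position: [0.5178, 0.3948, 0.0851]
ee_rot: [2.227, 2.215, 0.001]
ft_force: [-0.0, -1.3, -3.1]
finger_gap: 0.747
finger_force: 23.0
```

Run:
```python
from h import *
im=read_camera("scene"); cv2.imwrite("pics/s3.png",cv2.resize(im[60:220,200:440,::-1],(720,480)))
go((0.519,.331,.145),0)
```

```text
tcp [0.5176 0.3938 0.0842] toolx 89.6 tooly -0.4 tilt [-0.001 -0.    -1.   ]
dp [-0.0628  0.0018 -0.0607] yaw -0.36238232188696884
```

View pics/s3.png

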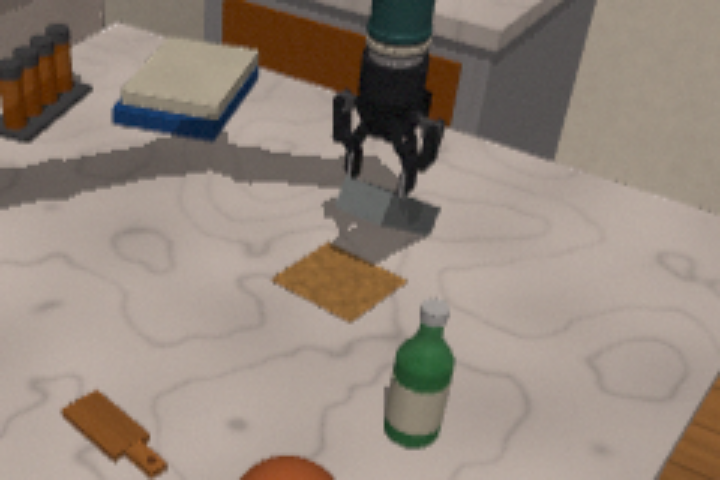

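Base raised, holder tilted about 30° with its mouth on the counter. I'll keep tipping.

drive_tool(
  dp=[
    [0.01, 0, -0.01],
    [0.01, 0, -0.01],
    [0.01, 0, -0.01],
    [0.008, 0, -0.006],
    [0, 0, 0],
    [0, 0, 0],
    [-0.01, 0, -0.004],
    [-0.01, 0, -0.004],
    [-0.01, 0, -0.004],
    [-0.01, 0, -0.004],
    [0, 0, 0],
    [0, 0, 0],
  ],
  yaw=[0, 0, 0, 0, 0, 0, 0, 0, 0, 0, 0, 0],
  fingers=[60, 60, 60, 60, 60, 60, 60, 60, 60, 60, 60, 60],
)

```text
t: 10.05
position: [0.5185, 0.3909, 0.1369]
ee_rot: [2.23, 2.211, -0.0]
ft_force: [0.1, -0.2, -2.2]
finger_gap: 0.739
finger_force: 23.4
```

Run:
```python
from h import *
im=read_camera("scene"); cv2.imwrite("pics/s4.png",cv2.resize(im[60:220,200:440,::-1],(720,480)))
im,H=tops(); h,s,v=[H[...,i].astype(int) for i in range(3)]
m=(s>110)&(h>=10)&(h<=25); m[:62]=0
for c in blobs(m,40): print(cv2.boundingRect(c),cv2.contourArea(c),[np.round(x,3) for x in board(c)])
go((0.519,.331,.145),0); print(read_state()['ft_force'])
```

```text
(302, 217, 19, 49) 573.0 [array([ 0.421, -0.213]), np.float64(-5.075), np.float64(-0.055), np.float64(0.078), np.float64(0.004)]
(241, 203, 22, 49) 554.0 [array([ 0.457, -0.049]), np.float64(-11.573), np.float64(-0.055), np.float64(0.08), np.float64(0.004)]
(92, 187, 45, 48) 1567.5 [array([0.506, 0.337]), np.float64(174.175), np.float64(-0.061), np.float64(0.062), np.float64(0.012)]
(334, 172, 38, 38) 973.0 [array([ 0.574, -0.328]), np.float64(-160.614), np.float64(-0.053), np.float64(0.053), np.float64(0.008)]
(275, 151, 39, 38) 989.0 [array([ 0.63 , -0.163]), np.float64(78.983), np.float64(-0.052), np.float64(0.053), np.float64(0.008)]
(224, 138, 38, 38) 1010.0 [array([ 0.664, -0.019]), np.float64(100.984), np.float64(-0.052), np.float64(0.054), np.float64(0.008)]
tcp [0.518  0.3929 0.1368] toolx 89.6 tooly -0.4 tilt [ 0.001  0.    -1.   ]
dp [-0.0619  0.0014 -0.0082] yaw -0.3722342613814078
[ 0.36092118  0.54233706 -3.25412473]
```

View pics/s4.png

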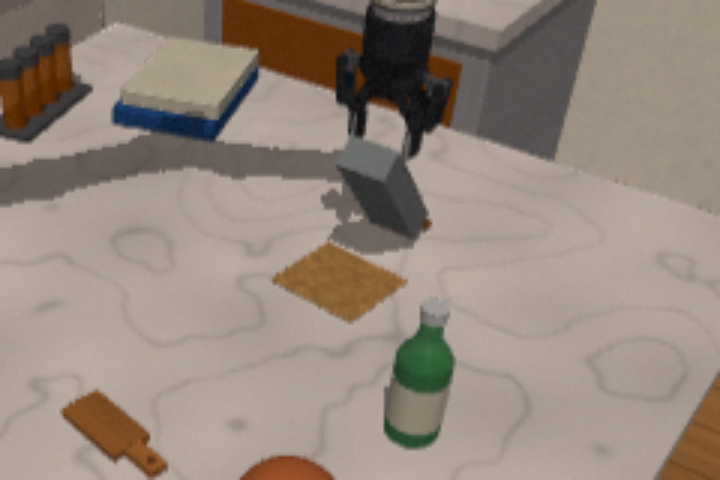

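drive_tool(
  dp=[
    [-0.01, 0, -0.012],
    [-0.01, 0, -0.012],
    [-0.01, 0, -0.012],
    [-0.01, 0, -0.012],
    [-0.01, 0, -0.012],
    [-0.01, 0, -0.012],
    [-0.01, 0, -0.012],
    [0, 0, 0],
    [0, 0, 0],
  ],
  yaw=[0, 0, 0, 0, 0, 0, 0, 0, 0],
  fingers=[60, 60, 60, 60, 60, 60, 60, 60, 60],
  force=35,
)

```text
t: 10.9
position: [0.5182, 0.3224, 0.2218]
ee_rot: [2.23, 2.212, 0.004]
ft_force: [0.3, -0.4, -3.3]
finger_gap: 0.701
finger_force: 43.7
```

Run:
```python
from h import *
im=read_camera("scene"); cv2.imwrite("pics/s5.png",cv2.resize(im[60:220,200:440,::-1],(720,480)))
im,H=tops(); h,s,v=[H[...,i].astype(int) for i in range(3)]
m=(s>110)&(h>=10)&(h<=25); m[:62]=0
for c in blobs(m,40): 
  if cv2.boundingRect(c)[0]<180: print(cv2.boundingRect(c),cv2.contourArea(c),[np.round(x,3) for x in board(c)])
go((0.519,.331,.145),0); print(read_state()['ft_force'])
```

```text
(92, 189, 45, 46) 1011.5 [array([0.496, 0.324]), np.float64(-32.497), np.float64(-0.075), np.float64(0.077), np.float64(0.008)]
tcp [0.5169 0.3231 0.2204] toolx 89.7 tooly -0.3 tilt [ 0.    -0.001 -1.   ]
dp [0.0079 0.0021 0.0754] yaw -0.3234253297944889
[-0.60546441  0.35400064 -3.53433601]
```

View pics/s5.png

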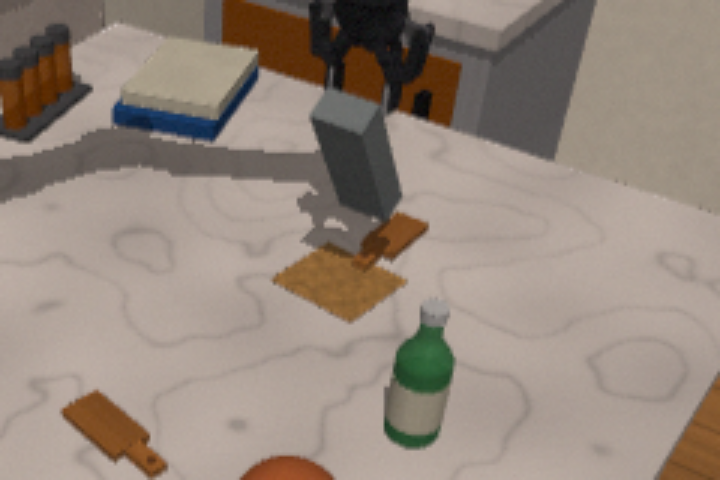

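Board is out and lying flat at the mat's far edge. Now I'll move the holder to the free area on the −y side and lay it down.

drive_tool(
  dp=[
    [-0.033, 0, 0],
    [-0.033, 0, 0],
    [-0.033, 0, 0],
    [-0.033, 0, 0],
    [0, 0, 0.03],
    [0, 0, 0.03],
    [0, 0, 0.03],
    [0, 0, 0],
    [-0.012, 0, 0.007],
    [-0.012, 0, 0.007],
    [-0.012, 0, 0.007],
    [-0.012, 0, 0.007],
  ],
  yaw=[0, 0, 0, 0, 0, 0, 0, 0, 0, 0, 0, 0],
  fingers=[60, 60, 60, 60, 60, 60, 60, 60, 60, 60, 60, 60],
  force=20,
)

```text
t: 12.0
position: [0.5171, 0.1411, 0.1031]
ee_rot: [2.228, 2.213, 0.002]
ft_force: [-0.5, -0.2, 0.1]
finger_gap: 0.602
finger_force: 0.1
```

drive_tool(
  dp=[
    [-0.01, 0, 0.01],
    [-0.01, 0, 0.01],
    [-0.01, 0, 0.01],
    [-0.007, 0, 0.012],
    [-0.007, 0, 0.012],
    [-0.007, 0, 0.012],
    [-0.004, 0, 0.01],
    [0, 0, 0],
    [0, 0, 0],
  ],
  yaw=[0, 0, 0, 0, 0, 0, 0, 0, 0],
  fingers=[60, 60, 60, 60, 60, 60, 60, 60, 60],
)

```text
t: 12.75
position: [0.5155, 0.0876, 0.0259]
ee_rot: [-2.228, -2.214, 0.002]
ft_force: [-0.3, 0.9, 0.2]
finger_gap: 0.599
finger_force: 0.0
```

Run:
```python
from h import *
im=read_camera("scene"); cv2.imwrite("pics/s6.png",cv2.resize(im[60:220,200:440,::-1],(720,480)))
go((0.519,.331,.006),0); print(read_state()['ft_force'])
```

```text
tcp [0.516  0.0882 0.0265] toolx 89.7 tooly -0.3 tilt [ 0.001  0.    -1.   ]
dp [0.2428 0.0016 0.0206] yaw -0.3251943159356756
[-0.09744408 -0.50493138  0.65363727]
```

View pics/s6.png

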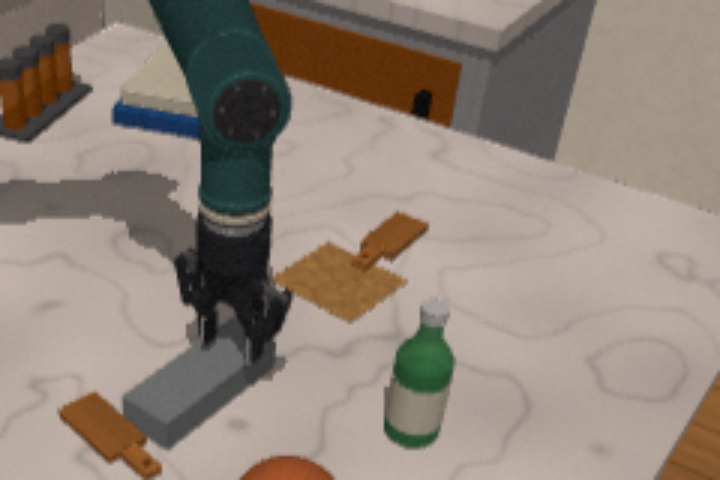

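The holder slipped out of the light grip and now lies flat. Its closed base end points to −y, near board b, at about (150,420) in the picture. Lifting clear to measure.

drive_tool(
  dp=[
    [0, 0, -0.02],
    [0, 0, -0.04],
    [0, 0, -0.04],
    [0.03, 0, -0.04],
    [0.04, 0, 0],
    [0.04, 0, 0],
    [0.04, 0, 0],
    [0.04, 0, 0],
    [0, 0, 0],
    [0, 0, 0],
  ],
  yaw=[0, 0, 0, 0, 0, 0, 0, 0, 0, 0],
  fingers=[60, 60, 60, 80, 100, 100, 100, 100, 100, 100],
)

```text
t: 13.63
position: [0.5162, 0.2778, 0.1613]
ee_rot: [-2.219, -2.222, -0.006]
ft_force: [-0.6, -1.0, 0.0]
finger_gap: 0.999
finger_force: 0.0
```

Run:
```python
from h import *
im=read_camera("top"); np.save("pics/top2.npy",im)
b=np.clip(im[150:280,60:300,::-1].astype(int)*2,0,255).astype(np.uint8); cv2.imwrite("pics/t6.png",cv2.resize(b,None,fx=3.3333333,fy=3.3333333,interpolation=cv2.INTER_CUBIC))
H=hsv(im);h,s,v=[H[...,i].astype(int) for i in range(3)]
m=(s>110)&(h>=10)&(h<=25); m[:62]=0
for c in blobs(m,200): print(cv2.boundingRect(c),cv2.contourArea(c),[np.round(x,3) for x in board(c)])
go((0.519,.331,.006),0)
```

```text
(302, 217, 19, 49) 572.5 [array([ 0.421, -0.213]), np.float64(-5.345), np.float64(-0.055), np.float64(0.078), np.float64(0.004)]
(242, 203, 23, 49) 555.0 [array([ 0.456, -0.053]), np.float64(-13.151), np.float64(-0.054), np.float64(0.08), np.float64(0.004)]
(114, 189, 23, 46) 630.5 [array([0.512, 0.308]), np.float64(-177.562), np.float64(-0.055), np.float64(0.072), np.float64(0.005)]
(334, 172, 38, 38) 1020.5 [array([ 0.573, -0.327]), np.float64(-40.483), np.float64(-0.053), np.float64(0.054), np.float64(0.008)]
(275, 151, 38, 38) 1007.5 [array([ 0.63 , -0.163]), np.float64(114.542), np.float64(-0.053), np.float64(0.053), np.float64(0.008)]
(224, 138, 38, 38) 1007.0 [array([ 0.664, -0.018]), np.float64(-26.587), np.float64(-0.052), np.float64(0.054), np.float64(0.008)]
tcp [0.5165 0.2744 0.1606] toolx 89.8 tooly -0.2 tilt [ 0.001  0.001 -1.   ]
dp [0.0565 0.0022 0.1546] yaw -0.15611006609738354
```

View pics/t6.png

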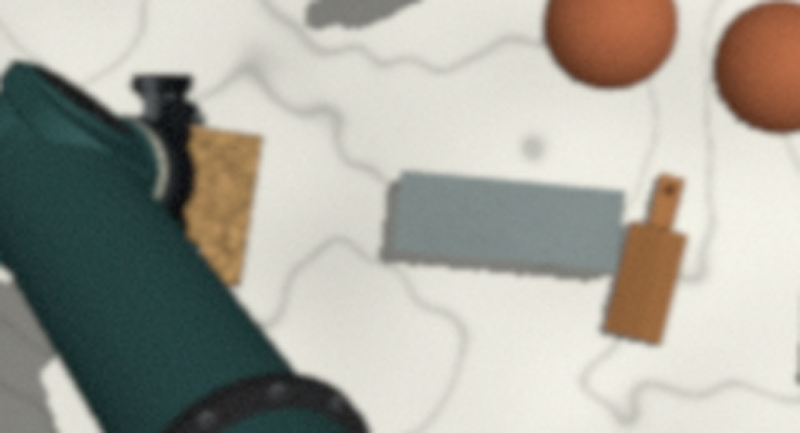

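Run:
```python
from h import *
im=np.load("pics/top2.npy");H=hsv(im);h,s,v=[H[...,i].astype(int) for i in range(3)]
f=lambda q,z:ray("top",(60+q[0]/3.3333-.35,150+q[1]/3.3333-.35),z)[:2].round(4)
C=np.array([f(q,.040) for q in [(405,173),(624,190),(620,272),(397,255)]]); print(C,C.mean(0))
m=(np.abs(v-60)<14)&(s>12)&(h>80); m[:,:170]=0;m[:190]=0;m[235:]=0
print(im[214,214],H[214,214])
for c in blobs(m,300):
    w=(world(c,"top",.040)*1e3).astype(np.float32); print(cv2.minAreaRect(w),cv2.boxPoints(cv2.minAreaRect(w)).round(0).tolist())
```

```text
[[ 0.5327  0.148 ]
 [ 0.5222 -0.0327]
 [ 0.4549 -0.0308]
 [ 0.4653  0.1525]] [0.493775 0.05925 ]
[65 71 70] [85 22 71]
((494.5491943359375, 62.03961944580078), (181.6732635498047, 61.10803985595703), 85.6049575805664) [[457.0, -26.0], [518.0, -31.0], [532.0, 150.0], [471.0, 155.0]]
```

drive_tool(
  dp=[
    [0, 0, 0],
    [-0.038, 0, 0],
    [-0.038, 0, 0],
    [-0.038, 0, 0],
    [-0.038, -0.007, 0],
    [0, 0, 0.035],
    [0, 0, 0.035],
    [0, 0, 0.035],
    [0, 0, 0.035],
    [0, 0, 0.015],
    [0, 0, 0],
    [0, 0, 0],
  ],
  yaw=[4, 0, 0, 0, 0, 0, 0, 0, 0, 0, 0, 0],
  fingers=[100, 100, 100, 100, 100, 100, 100, 100, 100, 100, 100, 100],
)

```text
t: 14.68
position: [0.4979, 0.1201, 0.0047]
ee_rot: [2.306, 2.134, -0.004]
ft_force: [-0.2, -0.4, 0.3]
finger_gap: 1.0
finger_force: 0.0
```

Run:
```python
from h import *
go((0.4985,.1235,0),-4);print(read_state()['ft_force'])
```

```text
tcp [0.4979 0.1201 0.0047] toolx 85.6 tooly -4.4 tilt [-0.002 -0.001 -1.   ]
dp [0.0034 0.0003 0.0047] yaw -0.4463604917663986
[-0.2375012  -0.43583717  0.26750437]
```

drive_tool(
  dp=[
    [0.003, 0, 0.007],
    [0, 0, 0],
    [0, 0, 0],
    [0, 0, 0],
    [0, 0, 0],
    [0.01, 0, 0],
    [0.01, 0, 0],
    [0.01, 0, 0],
    [0.01, 0, 0],
    [0.0, 0, 0],
  ],
  yaw=[0, 0, 0, 0, 0, 0, 0, 0, 0, 0],
  fingers=[100, 70, 60, 60, 60, 60, 60, 60, 60, 60],
  force=30,
)

```text
t: 15.52
position: [0.5025, 0.1643, -0.0008]
ee_rot: [2.304, 2.133, -0.0]
ft_force: [-0.5, -1.0, 8.8]
finger_gap: 0.761
finger_force: 34.2
```

drive_tool(
  dp=[
    [-0.005, 0, -0.02],
    [-0.005, 0, -0.0195],
    [-0.01, 0, -0.018],
    [-0.01, 0, -0.0175],
    [-0.014, 0, -0.0145],
    [-0.014, 0, -0.0145],
    [0, 0, 0],
  ],
  yaw=[0, 0, 0, 0, 0, 0, 0],
  fingers=[60, 60, 60, 60, 60, 60, 60],
)

```text
t: 16.1
position: [0.4975, 0.103, 0.1036]
ee_rot: [2.307, 2.128, -0.002]
ft_force: [-1.2, -0.6, -4.5]
finger_gap: 0.764
finger_force: 34.1
```

Run:
```python
from h import *
im=read_camera("scene"); cv2.imwrite("pics/s7.png",cv2.resize(im[60:220,200:440,::-1],(720,480)))
go((0.4985,.1235,0),-4);print(read_state()['ft_force'])
```

```text
tcp [0.4975 0.1049 0.1027] toolx 85.4 tooly -4.6 tilt [-0.001  0.001 -1.   ]
dp [ 0.0187 -0.0006  0.1027] yaw -0.5651799658725594
[ 0.26830434 -0.45843249 -3.43949133]
```

View pics/s7.png

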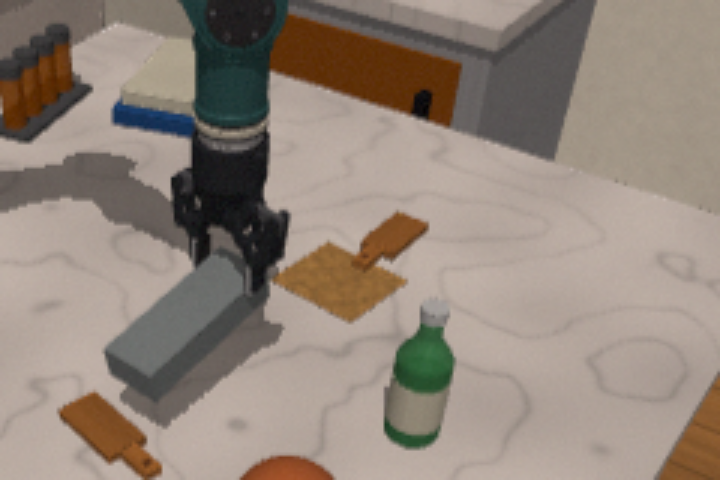

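Held rigidly: the holder is lifted with its base tilted only about 20–25° down. I'll loosen the grip to 20 N and shake gently so it swings down.

drive_tool(
  dp=[
    [0, 0, -0.03],
    [0, 0, -0.04],
    [0, 0, -0.03],
    [0, 0, 0.025],
    [0, 0, -0.035],
    [0, 0, 0.025],
    [0, 0, -0.035],
    [0, 0, 0.025],
    [0, 0, -0.025],
    [0, 0, 0],
    [0, 0, 0],
  ],
  yaw=[0, 0, 0, 0, 0, 0, 0, 0, 0, 0, 0],
  fingers=[60, 60, 60, 60, 60, 60, 60, 60, 60, 60, 60],
  force=20,
)

```text
t: 17.07
position: [0.4978, 0.1078, 0.2217]
ee_rot: [2.303, 2.137, 0.002]
ft_force: [-0.1, -0.1, -3.0]
finger_gap: 0.76
finger_force: 27.0
```

Run:
```python
from h import *
im=read_camera("scene"); cv2.imwrite("pics/s8.png",cv2.resize(im[30:220,200:440,::-1],(720,570)))
go((0.4985,.1235,0),-4);print(read_state()['ft_force'])
```

```text
tcp [0.4973 0.1075 0.2215] toolx 85.7 tooly -4.3 tilt [ 0.  0. -1.]
dp [ 1.600e-02 -1.000e-04  2.215e-01] yaw -0.29603792465137246
[ 0.8035555  -0.1959377  -3.37580904]
```

View pics/s8.png

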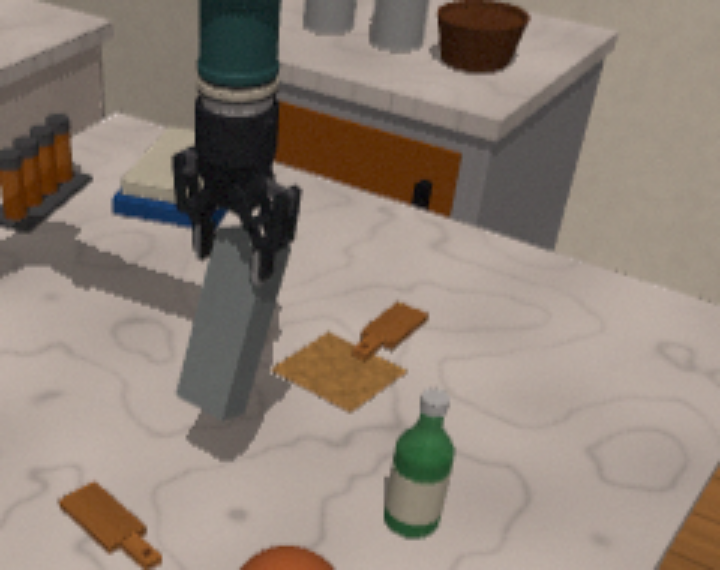

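```bash
cat >> h.py <<'E'
def bmask(im,smin=110):
    H=hsv(im);h,s,v=[H[...,i].astype(int) for i in range(3)]
    m=(s>smin)&(h>=10)&(h<=25)&(v<250); return m
def boards(im,x0=0,x1=512,smin=110,amin=200):
    m=bmask(im,smin); m[:62]=0; m[:,:x0]=0; m[:,x1:]=0
    for c in blobs(m,amin): print(cv2.boundingRect(c),cv2.contourArea(c),[np.round(x,4) for x in board(c)])
E
python3 - <<'E'
from h import *
im=read_camera("top"); np.save("pics/top3.npy",im); H=hsv(im)
for smin in(110,140): print(smin); boards(im,0,180,smin,60)
sc=read_camera("scene"); np.save("pics/scene3.npy",sc); Hs=hsv(sc)
print("scene board px",Hs[30+330//3,200+390//3],"mat",Hs[30+380//3,200+340//3])
print("px top predicted board", proj("top",(0.52,.47,.014)),H[205,60],H[205,70], [H[int(r),int(c)].tolist() for c,r in [proj("top",(0.52,y,.012)) for y in(.35,.38,.41,.44,.47,.5)]])
E
```

```text
110
(53, 187, 84, 48) 1889.5 [array([0.5084, 0.3784]), np.float64(83.4482), np.float64(-0.0947), np.float64(0.1333), np.float64(0.0148)]
140
(54, 198, 48, 16) 484.0 [array([0.5162, 0.4542]), np.float64(-91.1892), np.float64(-0.0552), np.float64(0.0785), np.float64(0.0038)]
scene board px [ 14 181 128] mat [ 16 154 144]
px top predicted board [ 67.65104309 204.3392881 ] [ 14 152  74] [ 14 150  75] [[17, 124, 76], [14, 148, 81], [14, 134, 80], [14, 150, 75], [14, 150, 73], [14, 150, 75]]
```

drive_tool(
  dp=[
    [0.04, -0.008, 0],
    [0.04, 0, 0],
    [0, 0, 0],
    [0.04, 0, 0],
    [0.04, 0, 0],
    [0, 0, 0],
    [0, 0, -0.03],
    [0, 0, 0.03],
    [0, 0, -0.03],
    [0, 0, 0.03],
    [0, 0, 0],
    [0, 0, 0],
  ],
  yaw=[-4, 0, 0, 0, 0, 0, 0, 0, 0, 0, 0, 0],
  fingers=[60, 60, 60, 60, 60, 60, 60, 60, 60, 60, 60, 60],
)

```text
t: 18.22
position: [0.4923, 0.2666, 0.2212]
ee_rot: [-2.227, -2.215, 0.004]
ft_force: [0.3, -0.6, -0.0]
finger_gap: 0.602
finger_force: 0.0
```

Run:
```python
from h import *
go((0.506,.325,.131),0);print(read_state()['ft_force'])
sc=read_camera("scene"); np.save("pics/scene4.npy",sc); cv2.imwrite("pics/s9.png",cv2.resize(sc[30:220,230:400,::-1],(680,760))[:600])
```

```text
tcp [0.4923 0.2666 0.2212] toolx 89.7 tooly -0.3 tilt [-0.001 -0.002 -1.   ]
dp [0.0586 0.0135 0.0901] yaw -0.31813557568575845
[ 0.3047224  -0.6229072  -0.01396262]
```

View pics/s9.png

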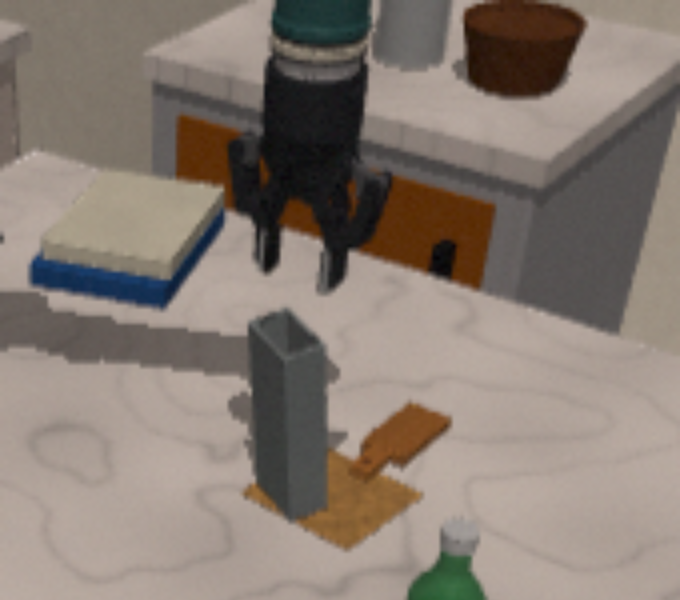

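The holder slipped out and landed standing upright, straddling the mat's −y edge at about (290,420) in the picture. Moving the arm away to measure it in the top view.

drive_tool(
  dp=[
    [0, 0, -0.03],
    [0, 0, -0.03],
    [-0.04, 0, 0],
    [-0.04, 0, 0],
    [-0.04, 0, 0],
    [-0.04, 0, 0],
    [-0.04, 0, 0],
    [-0.04, 0, 0],
    [-0.04, 0, 0],
    [-0.04, 0, 0],
    [0, 0, 0],
  ],
  yaw=[0, 0, 0, 0, 0, 0, 0, 0, 0, 0, 0],
  fingers=[60, 100, 100, 100, 100, 100, 100, 100, 100, 100, 100],
)

```text
t: 19.18
position: [0.4908, -0.0627, 0.2824]
ee_rot: [2.24, 2.197, -0.006]
ft_force: [-0.4, 0.3, -0.7]
finger_gap: 0.999
finger_force: 0.0
```

Run:
```python
from h import *
im=read_camera("top"); np.save("pics/top5.npy",im); H=hsv(im);h,s,v=[H[...,i].astype(int) for i in range(3)]
go((0.506,.325,.131),0)
m=(h>60)&(h<110)&(s>10)&(v<62); m[:,:60]=0;m[:,200:]=0;m[:170]=0;m[240:]=0
m=cv2.morphologyEx(m.astype(np.uint8),cv2.MORPH_OPEN,np.ones((2,2)))
for c in blobs(m,100):
    print(cv2.boundingRect(c),cv2.contourArea(c),cv2.approxPolyDP(c,3,True)[:,0].tolist())
b=np.clip(im[180:240,80:170,::-1].astype(int)*2,0,255).astype(np.uint8); cv2.imwrite("pics/t5.png",cv2.resize(b,None,fx=6,fy=6,interpolation=cv2.INTER_CUBIC))
# edge profile: row through middle
for r in (200,205,210): print(r,v[r,84:150].tolist())
```

```text
tcp [ 0.4912 -0.0581  0.2826] toolx 89.1 tooly -0.9 tilt [-0.002  0.001 -1.   ]
dp [0.3836 0.0086 0.1508] yaw -0.9093312004605849
(97, 207, 40, 30) 712.0 [[136, 215], [124, 208], [111, 207], [97, 228], [107, 236], [119, 234]]
200 [73, 67, 70, 91, 110, 115, 117, 116, 116, 111, 100, 89, 87, 88, 85, 81, 77, 77, 78, 79, 79, 78, 80, 83, 86, 87, 83, 79, 75, 75, 77, 80, 79, 79, 79, 79, 80, 81, 81, 81, 82, 82, 80, 76, 73, 73, 74, 77, 79, 84, 86, 89, 91, 99, 109, 114, 115, 115, 116, 116, 115, 114, 115, 115, 114, 114]
205 [75, 76, 77, 77, 77, 76, 77, 77, 77, 76, 72, 67, 65, 68, 74, 77, 75, 69, 72, 76, 77, 75, 74, 73, 69, 62, 56, 55, 56, 56, 57, 57, 59, 62, 66, 67, 69, 69, 68, 67, 69, 75, 79, 83, 86, 84, 82, 81, 80, 78, 76, 78, 88, 101, 112, 114, 115, 114, 114, 114, 114, 114, 114, 114, 114, 114]
210 [64, 61, 66, 70, 71, 70, 71, 71, 71, 69, 68, 67, 67, 70, 71, 71, 68, 70, 73, 77, 74, 67, 57, 48, 39, 33, 31, 31, 35, 43, 49, 55, 56, 54, 51, 44, 43, 42, 41, 41, 42, 42, 42, 42, 41, 42, 43, 48, 56, 63, 72, 83, 99, 109, 113, 114, 114, 114, 113, 113, 113, 113, 112, 113, 112, 112]
```

View pics/t5.png

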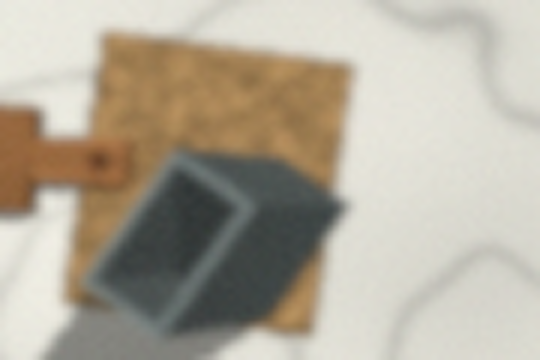

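Holder stands upright on the mat but turned. Its rim corners are at (180,154), (256,205), (165,334) and (85,283), and a base corner is at (345,205).

Run:
```python
from h import *
f=lambda q,z:ray("top",(80+q[0]/6-.4,180+q[1]/6-.4),z)[:2]
q=[f(p,.189) for p in [(180,154),(256,205),(165,334),(85,283)]]; q=np.array(q);c=q.mean(0)
print(q.round(4),"c",c.round(4),"sides",[np.linalg.norm(q[i]-q[(i+1)%4]).round(4) for i in range(4)])
e=q[0]-q[3]+q[1]-q[2]; print("long axis deg",np.degrees(np.arctan2(e[1],e[0])))
for p in [(345,205),(275,160)]: print("base",f(p,.004).round(4))
print("base corner pred by upright", q[1].round(4), q[0].round(4)); print("dist mat",np.linalg.norm(c-[.5064,.341]))
print(read_state()["joints"][-1])
```

```text
[[0.5138 0.2991]
 [0.4937 0.2675]
 [0.441  0.3022]
 [0.4609 0.3355]] c [0.4773 0.3011] sides [np.float64(0.0375), np.float64(0.0631), np.float64(0.0387), np.float64(0.0642)]
long axis deg -33.95254856750011
base [0.4975 0.2766]
base [0.518  0.3103]
base corner pred by upright [0.4937 0.2675] [0.5138 0.2991]
dist mat 0.049369647517457
-0.17176613644189753
```

drive_tool(
  dp=[
    [0.04, -0.002, 0],
    [0.04, -0.002, 0],
    [0.04, -0.002, 0],
    [0.04, -0.002, 0],
    [0.04, -0.002, 0],
    [0.04, -0.002, 0],
    [0.04, -0.002, 0],
    [0.04, -0.002, 0],
    [0.04, -0.003, 0],
    [0, 0, 0],
  ],
  yaw=[0, 0, 0, 0, 0, 0, 0, 0, 0, 0],
  fingers=[100, 100, 100, 100, 100, 100, 100, 100, 100, 100],
)

```text
t: 20.07
position: [0.4707, 0.3201, 0.2843]
ee_rot: [-2.207, -2.226, -0.013]
ft_force: [-0.2, 0.8, 0.2]
finger_gap: 1.005
finger_force: 0.0
```

drive_tool(
  dp=[
    [0, 0, 0],
    [0, 0, 0],
    [0, 0, 0],
    [0, 0, 0],
    [0, 0, 0],
    [0, 0, 0],
    [0, 0, 0],
    [0, 0, 0],
    [0, 0, 0],
    [0, 0, 0],
  ],
  yaw=[-7, -7, -7, -7, -7, -7, -7, -7, -1, 0],
  fingers=[100, 100, 100, 100, 100, 100, 100, 100, 100, 100],
)

```text
t: 20.9
position: [0.474, 0.3082, 0.2825]
ee_rot: [-0.903, -3.009, -0.002]
ft_force: [-0.3, -0.2, -0.1]
finger_gap: 0.997
finger_force: 0.0
```

Run:
```python
from h import *
go((0.478,.303,.137),56)
```

```text
tcp [0.474  0.3082 0.2825] toolx 146.6 tooly 56.6 tilt [ 0.     0.001 -1.   ]
dp [-0.0063 -0.0023  0.1455] yaw 0.6003223901264363
```

drive_tool(
  dp=[
    [-0.006, -0.002, 0.03],
    [0, 0, 0.035],
    [0, 0, 0.035],
    [0, 0, 0.03],
    [0, 0, 0.016],
    [0, 0, 0],
    [0, 0, 0],
    [0, 0, 0],
    [0, 0, 0],
    [0, 0, 0],
    [0, 0, 0],
  ],
  yaw=[0, 0, 0, 0, 0, 0, 0, 0, 0, 0, 0],
  fingers=[100, 100, 100, 100, 100, 100, 60, 30, 30, 30, 30],
  force=50,
)

```text
t: 21.82
position: [0.4798, 0.3041, 0.1379]
ee_rot: [0.901, 3.007, 0.006]
ft_force: [0.8, 0.8, 5.9]
finger_gap: 0.46
finger_force: 51.8
```

Run:
```python
from h import *
go((0.478,.303,.137),56); s=read_state(); print(s['ft_force'],s['finger_gap'],s['finger_force'])
```

```text
tcp [0.4798 0.3041 0.1379] toolx 146.6 tooly 56.6 tilt [-0.001  0.005 -1.   ]
dp [ 0.0009 -0.0019  0.0009] yaw 0.6328815649872865
[0.82981918 0.8086835  5.90388078] 0.46045930605368457 51.849090456962585
```

drive_tool(
  dp=[
    [0, 0, -0.006],
    [0, 0, -0.006],
    [-0.005, 0.012, 0],
    [-0.006, 0.012, 0],
    [0, 0, 0],
    [0, 0, 0.005],
    [0, 0, 0.005],
    [0, 0, 0.003],
    [0, 0, 0],
    [0, 0, 0],
  ],
  yaw=[0, 0, 0, 0, 0, 0, 0, 0, 0, 0],
  fingers=[30, 30, 30, 30, 30, 30, 30, 30, 30, 30],
)

```text
t: 22.65
position: [0.5009, 0.318, 0.1372]
ee_rot: [0.9, 3.008, 0.004]
ft_force: [-0.2, -0.0, 11.7]
finger_gap: 0.459
finger_force: 52.4
```

Run:
```python
from h import *
go((0.502,.318,.137),56); s=read_state(); print(s['ft_force'],s['finger_gap'],s['finger_force'])
```

```text
tcp [0.5009 0.318  0.1372] toolx 146.7 tooly 56.7 tilt [-0.001  0.003 -1.   ]
dp [-0.0009  0.0005  0.0002] yaw 0.6712357591370903
[-0.21033161 -0.02865325 11.74179778] 0.45908952076029014 52.37442076206207
```

drive_tool(
  dp=[
    [0, 0, 0],
    [0, 0, 0],
    [0, 0, 0],
    [0, 0, -0.02],
    [0, 0, -0.04],
    [0, 0, -0.04],
    [0, 0, -0.03],
    [0, 0, 0],
    [0, 0, 0],
  ],
  yaw=[0, 0, 0, 0, 0, 0, 0, 7, 7],
  fingers=[60, 100, 100, 100, 100, 100, 100, 100, 100],
)

```text
t: 23.4
position: [0.5014, 0.3173, 0.2671]
ee_rot: [1.269, 2.872, 0.005]
ft_force: [-0.8, -0.8, -1.7]
finger_gap: 1.004
finger_force: 0.0
```

drive_tool(
  dp=[
    [0, 0, 0],
    [0, 0, 0],
    [0, 0, 0],
    [0, 0, 0],
    [0, 0, 0],
    [0, 0, 0],
    [0.035, 0.004, 0],
    [0.035, 0.004, 0],
    [0.035, 0.004, 0],
    [0.032, 0.004, 0],
    [0, 0, 0],
    [0, 0, 0],
  ],
  yaw=[7, 7, 7, 7, 7, 7, 0, 0, 0, 0, 0, 0],
  fingers=[100, 100, 100, 100, 100, 100, 100, 100, 100, 100, 100, 100],
)

```text
t: 24.4
position: [0.5135, 0.4556, 0.264]
ee_rot: [-2.204, -2.237, 0.002]
ft_force: [0.4, -0.3, -0.9]
finger_gap: 1.001
finger_force: 0.0
```

Run:
```python
from h import *
im=read_camera("top"); np.save("pics/top6.npy",im)
boards(im,0,120,140,60); go((0.516,.454,.003),-1.2)
H=hsv(im);h,s,v=[H[...,i].astype(int) for i in range(3)]
m=(h>60)&(h<110)&(s>10)&(v<62); m[:,:80]=0;m[:,200:]=0;m[:170]=0;m[240:]=0
m=cv2.morphologyEx(m.astype(np.uint8),cv2.MORPH_OPEN,np.ones((2,2)))
for c in blobs(m,100): print(cv2.boundingRect(c),cv2.contourArea(c),cv2.approxPolyDP(c,2.5,True)[:,0].tolist())
c=np.array([.501,.318]);u=np.array([np.cos(np.radians(-33.5)),np.sin(np.radians(-33.5))]);n=np.array([-u[1],u[0]])
for z in(.189,.004): print(z,[proj("top",[*(c+a*.033*u+b*.02*n),z]).round(1).tolist() for a,b in((1,1),(1,-1),(-1,-1),(-1,1))])
```

```text
(54, 198, 39, 16) 441.0 [array([0.5161, 0.4623]), np.float64(-91.0853), np.float64(-0.0471), np.float64(0.0607), np.float64(0.0035)]
tcp [0.5143 0.4534 0.2639] toolx 90.7 tooly 0.7 tilt [-0.002 -0.002 -1.   ]
dp [0.0011 0.0021 0.2609] yaw 1.9298066093509334
(90, 198, 43, 29) 780.0 [[104, 198], [90, 216], [91, 220], [101, 226], [120, 225], [132, 208], [124, 202]]
0.189 [[102.9, 194.6], [116.2, 203.9], [100.4, 226.3], [87.0, 216.9]]
0.004 [[123.6, 198.6], [135.1, 206.6], [121.4, 226.0], [109.9, 217.9]]
```

drive_tool(
  dp=[
    [0.002, 0.002, 0.04],
    [0, 0, 0.04],
    [0, 0, 0.04],
    [0, 0, 0.04],
    [0, 0, 0.04],
    [0, 0, 0.03],
    [0, 0, 0.02],
    [0, 0, 0.012],
    [0, 0, 0],
    [0, 0, 0],
  ],
  yaw=[2, 0, 0, 0, 0, 0, 0, 0, 0, 0],
  fingers=[100, 100, 100, 100, 100, 100, 100, 100, 100, 100],
)

```text
t: 25.28
position: [0.5176, 0.4546, 0.0032]
ee_rot: [2.248, 2.193, -0.001]
ft_force: [0.3, -0.2, 0.9]
finger_gap: 0.998
finger_force: 0.0
```

drive_tool(
  dp=[
    [0, 0, 0],
    [0, 0, 0],
    [0, 0, 0],
    [0, 0, 0],
    [0, 0, 0],
    [0, 0, 0],
  ],
  yaw=[0, 0, 0, 0, 0, 0],
  fingers=[70, 50, 40, 40, 40, 40],
  force=40,
)

```text
t: 25.78
position: [0.5173, 0.4558, 0.0034]
ee_rot: [2.247, 2.195, 0.001]
ft_force: [-0.0, -1.0, 0.8]
finger_gap: 0.401
finger_force: 0.0
```

Run:
```python
from h import *
go((0.516,.455,.001),-1.2); s=read_state(); print(s['ft_force'],s['finger_gap'],s['finger_force'])
```

```text
tcp [0.5173 0.4558 0.0034] toolx 88.7 tooly -1.3 tilt [ 0.  0. -1.]
dp [-0.0008 -0.0012  0.0024] yaw -0.14581115463185768
[-0.04283749 -0.9698119   0.8435989 ] 0.4009894372901238 0.0
```

drive_tool(
  dp=[
    [0, 0, -0.01],
    [0, 0, 0],
    [0, 0, 0],
    [0, 0, 0],
    [0, 0, 0.008],
    [0, 0, 0.007],
    [0, 0, 0.004],
    [0, 0, 0],
  ],
  yaw=[0, 0, 0, 0, 0, 0, 0, 0],
  fingers=[60, 100, 100, 100, 100, 100, 100, 100],
)

```text
t: 26.45
position: [0.5161, 0.4545, -0.008]
ee_rot: [2.247, 2.195, -0.005]
ft_force: [-0.4, -0.0, 0.5]
finger_gap: 0.995
finger_force: 0.0
```

drive_tool(
  dp=[
    [0, 0, 0],
    [0, 0, 0],
    [0, 0, 0],
    [0, 0, 0],
    [0, 0, 0],
  ],
  yaw=[0, 0, 0, 0, 0],
  fingers=[80, 65, 55, 50, 50],
  force=30,
)

```text
t: 26.87
position: [0.5172, 0.4559, -0.0058]
ee_rot: [-2.247, -2.195, -0.001]
ft_force: [-0.1, 0.4, 1.3]
finger_gap: 0.497
finger_force: 0.0
```

Run:
```python
from h import *
go((0.516,.455,.001),-1.2); s=read_state(); print(s['ft_force'],s['finger_gap'],s['finger_force'])
im=read_camera("top"); boards(im,0,120,140,60)
```

```text
tcp [ 0.5172  0.4559 -0.0058] toolx 88.7 tooly -1.3 tilt [ 0.  0. -1.]
dp [-0.0009 -0.0012 -0.0068] yaw -0.1486228674646668
[-0.1408026   0.37024223  1.2937682 ] 0.4971635051149495 0.0
(67, 199, 26, 15) 193.0 [array([0.5192, 0.4382]), np.float64(69.5883), np.float64(-0.0353), np.float64(0.0365), np.float64(0.0015)]
```

drive_tool(
  dp=[
    [0, 0, -0.04],
    [0, 0, -0.04],
    [0, 0, -0.04],
    [0, 0, -0.04],
    [0, 0, -0.04],
    [0, 0, -0.04],
    [0, 0, -0.02],
    [0, 0, 0],
    [0, 0, 0],
  ],
  yaw=[0, 0, 0, 0, 0, 0, 0, 0, 0],
  fingers=[50, 100, 100, 100, 100, 100, 100, 100, 100],
)

```text
t: 27.67
position: [0.5175, 0.4563, 0.2558]
ee_rot: [2.247, 2.195, 0.005]
ft_force: [-1.0, -0.0, -0.3]
finger_gap: 1.0
finger_force: 0.0
```

Run:
```python
from h import *
go((0.516,.455,.001),-1.2)
im=read_camera("top"); np.save("pics/top7.npy",im); boards(im,0,150,140,60)
sc=read_camera("scene"); np.save("pics/scene7.npy",sc)
H=hsv(sc);m=(H[...,0]>=8)&(H[...,0]<=25)&(H[...,1]>165)&(H[...,2]>60)
m[:130]=0; m[:,400:]=0
for nm,M in(("now",m),):
  for c in blobs(M,60):
    w=world(c,"scene",.014); print(cv2.boundingRect(c),cv2.contourArea(c),[np.round(x,4) for x in board(c,"scene")])
```

```text
tcp [0.5175 0.4563 0.2558] toolx 88.6 tooly -1.4 tilt [ 0.002  0.003 -1.   ]
dp [-0.0019 -0.0022  0.2548] yaw -0.15154317107567294
(54, 198, 39, 16) 441.0 [array([0.5162, 0.4622]), np.float64(-91.4655), np.float64(-0.0471), np.float64(0.0608), np.float64(0.0035)]
(326, 271, 74, 113) 3936.0 [array([ 1.0038, -0.1998]), np.float64(95.2309), np.float64(-0.1454), np.float64(0.1981), np.float64(0.0209)]
(180, 263, 44, 37) 1194.0 [array([ 0.5826, -0.3336]), np.float64(147.3343), np.float64(-0.0563), np.float64(0.058), np.float64(0.0095)]
(238, 236, 40, 32) 922.5 [array([ 0.6379, -0.1675]), np.float64(14.8667), np.float64(-0.0534), np.float64(0.0558), np.float64(0.0092)]
(165, 221, 38, 31) 463.5 [array([ 0.4272, -0.2547]), np.float64(-5.5587), np.float64(-0.0605), np.float64(0.0815), np.float64(0.0053)]
(277, 212, 38, 30) 799.5 [array([ 0.6731, -0.0242]), np.float64(114.1495), np.float64(-0.0579), np.float64(0.0606), np.float64(0.0097)]
(220, 191, 34, 28) 360.0 [array([ 0.4642, -0.0582]), np.float64(-13.6255), np.float64(-0.0604), np.float64(0.0817), np.float64(0.0054)]
(319, 131, 23, 19) 182.0 [array([0.5222, 0.4496]), np.float64(-91.268), np.float64(-0.0609), np.float64(0.0837), np.float64(0.0052)]
```

Board a hasn't moved, so the fingers closed above it. I'll descend step by step with the fingers partly closed and watch the force.

drive_tool(
  dp=[
    [-0.001, -0.002, 0.04],
    [0, 0, 0.04],
    [0, 0, 0.04],
    [0, 0, 0.04],
    [0, 0, 0.04],
    [0, 0, 0.03],
    [0, 0, 0.02],
    [0, 0, 0.01],
    [0, 0, 0],
    [0, 0, 0],
  ],
  yaw=[0, 0, 0, 0, 0, 0, 0, 0, 0, 0],
  fingers=[78, 78, 78, 78, 78, 78, 78, 78, 78, 78],
)

```text
t: 28.6
position: [0.5145, 0.4544, -0.0069]
ee_rot: [-2.247, -2.195, 0.003]
ft_force: [0.6, 0.3, -0.7]
finger_gap: 0.779
finger_force: 0.0
```

drive_tool(
  dp=[
    [0, 0, 0.002],
    [0, 0, 0],
  ],
  yaw=[0, 0],
  fingers=[78, 78],
)

```text
t: 28.77
position: [0.5158, 0.4557, -0.0066]
ee_rot: [-2.247, -2.195, -0.004]
ft_force: [0.7, 0.0, 0.2]
finger_gap: 0.783
finger_force: 0.0
```

drive_tool(
  dp=[
    [0, 0, 0.002],
    [0, 0, 0],
  ],
  yaw=[0, 0],
  fingers=[78, 78],
)

```text
t: 28.93
position: [0.5156, 0.4551, -0.0091]
ee_rot: [2.248, 2.195, 0.002]
ft_force: [0.3, 0.5, -0.4]
finger_gap: 0.78
finger_force: 0.0
```

drive_tool(
  dp=[
    [0, 0, 0.002],
    [0, 0, 0],
  ],
  yaw=[0, 0],
  fingers=[78, 78],
)

```text
t: 29.1
position: [0.5152, 0.4546, -0.0119]
ee_rot: [2.247, 2.195, 0.0]
ft_force: [-1.0, -0.7, 0.4]
finger_gap: 0.782
finger_force: 0.0
```

Run:
```python
from h import *
go((0.516,.455,-.010),-1.2)
```

```text
tcp [ 0.5152  0.4546 -0.0119] toolx 88.6 tooly -1.4 tilt [ 0.  0. -1.]
dp [ 0.0004  0.0008 -0.0019] yaw -0.15674713057593692
```

drive_tool(
  dp=[
    [0, 0, 0],
    [0, 0, 0],
    [0, 0, 0],
    [0, 0, 0],
    [0, 0, 0],
  ],
  yaw=[0, 0, 0, 0, 0],
  fingers=[68, 60, 52, 52, 52],
  force=30,
)

```text
t: 29.52
position: [0.515, 0.4548, -0.0121]
ee_rot: [-2.247, -2.195, 0.0]
ft_force: [0.3, -0.5, -0.3]
finger_gap: 0.522
finger_force: 0.0
```

drive_tool(
  dp=[
    [0, 0, 0.003],
    [0, 0, 0],
  ],
  yaw=[0, 0],
  fingers=[52, 52],
)

```text
t: 29.68
position: [0.5156, 0.4548, -0.0131]
ee_rot: [2.247, 2.194, 0.0]
ft_force: [-1.8, -2.1, 10.5]
finger_gap: 0.518
finger_force: 7.7
```

drive_tool(
  dp=[
    [0, 0, 0.003],
    [0, 0, 0],
  ],
  yaw=[0, 0],
  fingers=[52, 52],
)

```text
t: 29.85
position: [0.5158, 0.4548, -0.0135]
ee_rot: [2.246, 2.192, 0.001]
ft_force: [-4.4, -6.7, 25.9]
finger_gap: 0.522
finger_force: 15.1
```

drive_tool(
  dp=[
    [0, 0, -0.008],
    [0, 0, -0.004],
    [0, 0, 0],
    [0, 0, 0],
    [0, 0, 0.006],
    [0, 0, 0],
  ],
  yaw=[0, 0, 0, 0, 0, 0],
  fingers=[78, 78, 78, 78, 78, 78],
)

```text
t: 30.35
position: [0.5143, 0.4537, -0.0139]
ee_rot: [2.247, 2.195, -0.004]
ft_force: [0.7, 0.3, -0.1]
finger_gap: 0.78
finger_force: 0.0
```

drive_tool(
  dp=[
    [0, 0, 0.003],
    [0, 0, 0],
  ],
  yaw=[0, 0],
  fingers=[78, 78],
)

```text
t: 30.52
position: [0.5145, 0.4541, -0.0164]
ee_rot: [-2.247, -2.195, 0.003]
ft_force: [-0.1, -0.6, -0.7]
finger_gap: 0.778
finger_force: 0.0
```

drive_tool(
  dp=[
    [0, 0, 0.003],
    [0, 0, 0],
  ],
  yaw=[0, 0],
  fingers=[78, 78],
)

```text
t: 30.68
position: [0.5148, 0.4544, -0.0189]
ee_rot: [-2.247, -2.195, 0.002]
ft_force: [0.5, -0.6, -0.1]
finger_gap: 0.779
finger_force: 0.0
```

drive_tool(
  dp=[
    [0, 0, 0.003],
    [0, 0, 0],
  ],
  yaw=[0, 0],
  fingers=[78, 78],
)

```text
t: 30.85
position: [0.5149, 0.4545, -0.0216]
ee_rot: [2.247, 2.195, -0.001]
ft_force: [-0.6, -0.2, -0.5]
finger_gap: 0.778
finger_force: 0.0
```

The fingertips are really about 27 mm behind the TCP at this opening, so the TCP has to go to about −24 mm. Closing there.

drive_tool(
  dp=[
    [0, 0, 0.001],
    [0, 0, 0],
    [0, 0, 0],
    [0, 0, 0],
    [0, 0, 0],
    [0, 0, 0],
  ],
  yaw=[0, 0, 0, 0, 0, 0],
  fingers=[70, 62, 55, 50, 50, 50],
  force=35,
)

```text
t: 31.35
position: [0.5152, 0.4549, -0.0218]
ee_rot: [-2.247, -2.195, -0.001]
ft_force: [-0.7, -0.8, 0.7]
finger_gap: 0.574
finger_force: 36.4
```

drive_tool(
  dp=[
    [0, 0, -0.02],
    [0, 0, -0.035],
    [0, 0, -0.038],
    [0, 0, -0.038],
    [0, 0, -0.038],
    [0, 0, -0.038],
    [0, 0, -0.025],
    [0, 0, 0],
    [0, 0, 0],
  ],
  yaw=[0, 0, 0, 0, 0, 0, 0, 0, 0],
  fingers=[50, 50, 50, 50, 50, 50, 50, 50, 50],
)

```text
t: 32.1
position: [0.5156, 0.4554, 0.2118]
ee_rot: [2.247, 2.195, 0.005]
ft_force: [-1.1, -0.7, -1.0]
finger_gap: 0.576
finger_force: 36.7
```

drive_tool(
  dp=[
    [-0.02, 0.007, 0],
    [-0.036, 0.0124, 0],
    [-0.036, 0.0124, 0],
    [-0.036, 0.0124, 0],
    [-0.036, 0.0124, 0],
    [-0.036, 0.0124, 0],
    [-0.036, 0.0124, 0],
    [-0.036, 0.0124, 0],
    [-0.036, 0.0124, 0],
    [-0.036, 0.0124, 0],
    [-0.036, 0.0124, 0],
    [-0.036, 0.0124, 0],
  ],
  yaw=[0, 0, 0, 0, 0, 0, 0, 0, 0, 0, 0, 0],
  fingers=[50, 50, 50, 50, 50, 50, 50, 50, 50, 50, 50, 50],
)

```text
t: 33.1
position: [0.6471, 0.0329, 0.2073]
ee_rot: [-2.245, -2.193, 0.006]
ft_force: [0.3, 0.3, -1.5]
finger_gap: 0.572
finger_force: 36.7
```

drive_tool(
  dp=[
    [-0.036, 0.0124, 0],
    [-0.02, 0.007, 0],
    [0, 0, 0],
    [0, 0, 0],
    [0, 0, 0],
    [0, 0, 0],
    [0, 0, 0],
    [0, 0, 0],
    [0, 0, 0],
    [0, 0, 0],
    [0, 0, 0],
    [0, 0, 0],
  ],
  yaw=[0, 0, 7, 7, 7, 7, 7, 7, 7, 7, 7, 7],
  fingers=[50, 50, 50, 50, 50, 50, 50, 50, 50, 50, 50, 50],
)

```text
t: 34.1
position: [0.6648, -0.0213, 0.2072]
ee_rot: [-3.101, -0.5, 0.008]
ft_force: [1.3, 0.3, -0.6]
finger_gap: 0.572
finger_force: 36.7
```

drive_tool(
  dp=[
    [0, 0, 0],
    [0, 0, 0],
    [0, 0, 0],
    [0, 0, 0],
    [0, 0, 0],
  ],
  yaw=[7, 7, 5, 0, 0],
  fingers=[50, 50, 50, 50, 50],
)

```text
t: 34.52
position: [0.6653, -0.0211, 0.2079]
ee_rot: [3.141, -0.006, -0.006]
ft_force: [-0.4, 0.2, -1.4]
finger_gap: 0.576
finger_force: 36.7
```

Run:
```python
from h import *
go((0.665,-.0175,.05),90); s=read_state(); print(s['ft_force'],s['finger_gap'],s['finger_force'])
im=read_camera("top"); np.save("pics/top8.npy",im); boards(im,0,512,110,100)
```

```text
tcp [ 0.6653 -0.0211  0.2079] toolx -0.2 tooly -90.2 tilt [-0.004  0.001 -1.   ]
dp [ 0.0003 -0.0037  0.1579] yaw -0.20403685607789157
[-0.39121303  0.16113963 -1.37670294] 0.5761076898743679 36.67470395565033
(315, 218, 19, 49) 571.0 [array([ 0.4188, -0.2506]), np.float64(-5.2899), np.float64(-0.0552), np.float64(0.0781), np.float64(0.0044)]
(92, 211, 42, 24) 234.5 [array([0.4607, 0.3206]), np.float64(101.2913), np.float64(-0.0427), np.float64(0.0777), np.float64(0.0018)]
(96, 187, 41, 19) 308.5 [array([0.5521, 0.3287]), np.float64(79.8294), np.float64(-0.0511), np.float64(0.0599), np.float64(0.0024)]
(334, 172, 38, 38) 973.0 [array([ 0.5741, -0.3279]), np.float64(150.3103), np.float64(-0.0521), np.float64(0.0534), np.float64(0.0076)]
(275, 151, 39, 38) 967.0 [array([ 0.63  , -0.1613]), np.float64(169.4208), np.float64(-0.053), np.float64(0.0531), np.float64(0.0077)]
```

drive_tool(
  dp=[
    [0, -0.0035, 0.03],
    [0, 0, 0.04],
    [0, 0, 0.04],
    [0, 0, 0.04],
    [0, 0, 0.02],
    [0, 0, 0.008],
    [0, 0, 0],
    [0, 0, 0],
  ],
  yaw=[0, 0, 0, 0, 0, 0, 0, 0],
  fingers=[50, 50, 50, 50, 50, 50, 50, 50],
)

```text
t: 35.23
position: [0.6675, -0.0175, 0.0323]
ee_rot: [-3.141, 0.009, -0.001]
ft_force: [0.7, -0.4, -0.7]
finger_gap: 0.57
finger_force: 36.7
```

drive_tool(
  dp=[
    [0, 0, 0.004],
    [0, 0, 0],
  ],
  yaw=[0, 0],
  fingers=[50, 50],
)

```text
t: 35.4
position: [0.6682, -0.0175, 0.0295]
ee_rot: [-3.141, 0.009, -0.005]
ft_force: [-0.1, -0.2, 0.1]
finger_gap: 0.57
finger_force: 36.7
```

drive_tool(
  dp=[
    [0, 0, 0.002],
    [0, 0, 0],
  ],
  yaw=[0, 0],
  fingers=[50, 50],
)

```text
t: 35.57
position: [0.6673, -0.0175, 0.0268]
ee_rot: [3.142, -0.009, 0.002]
ft_force: [0.0, -0.3, -0.9]
finger_gap: 0.569
finger_force: 36.7
```

Run:
```python
from h import *
go((0.665,-.0175,.0225),90); print(read_state()['ft_force'])
```

```text
tcp [ 0.6673 -0.0175  0.0268] toolx -0.3 tooly -90.3 tilt [ 0.002  0.    -1.   ]
dp [-0.0024 -0.      0.0043] yaw -0.3457549191103908
[ 0.00623801 -0.27189357 -0.86796471]
```

Shift −2 mm in x, then lower in 1–2 mm steps until it touches.

drive_tool(
  dp=[
    [-0.002, 0, 0.001],
    [0, 0, 0.001],
    [0, 0, 0],
  ],
  yaw=[0, 0, 0],
  fingers=[50, 50, 50],
)

```text
t: 35.82
position: [0.6644, -0.0175, 0.0239]
ee_rot: [3.141, -0.009, -0.001]
ft_force: [1.5, -0.1, -0.4]
finger_gap: 0.57
finger_force: 36.7
```

drive_tool(
  dp=[
    [0, 0, 0.001],
    [0, 0, 0],
  ],
  yaw=[0, 0],
  fingers=[50, 50],
)

```text
t: 35.98
position: [0.6646, -0.0174, 0.0227]
ee_rot: [3.142, -0.009, -0.0]
ft_force: [-0.3, 0.6, -1.3]
finger_gap: 0.572
finger_force: 36.7
```

drive_tool(
  dp=[
    [0, 0, 0.001],
    [0, 0, 0],
  ],
  yaw=[0, 0],
  fingers=[50, 50],
)

```text
t: 36.15
position: [0.6647, -0.0175, 0.0217]
ee_rot: [3.142, -0.01, -0.0]
ft_force: [-0.0, -0.5, -1.6]
finger_gap: 0.572
finger_force: 36.7
```

drive_tool(
  dp=[
    [0, 0, 0.001],
    [0, 0, 0],
  ],
  yaw=[0, 0],
  fingers=[50, 50],
)

```text
t: 36.32
position: [0.6649, -0.0175, 0.0212]
ee_rot: [3.142, -0.01, 0.0]
ft_force: [-0.8, -0.1, 1.0]
finger_gap: 0.573
finger_force: 36.9
```

drive_tool(
  dp=[
    [0, 0, 0],
    [0, 0, 0],
    [0, 0, 0],
    [0, 0, 0],
    [0, 0, -0.015],
    [0, 0, -0.035],
    [0, 0, -0.04],
    [0, 0, -0.04],
    [0, 0, -0.04],
    [0, 0, 0],
  ],
  yaw=[0, 0, 0, 0, 0, 0, 0, 0, 0, 0],
  fingers=[58, 62, 75, 90, 90, 90, 90, 90, 90, 90],
)

```text
t: 37.15
position: [0.6711, -0.017, 0.2016]
ee_rot: [-3.141, 0.01, -0.028]
ft_force: [0.9, 0.4, 0.9]
finger_gap: 0.899
finger_force: 0.0
```

drive_tool(
  dp=[
    [-0.035, 0.005, 0],
    [-0.035, 0.005, 0],
    [-0.035, 0.005, 0],
    [-0.035, 0.005, 0],
    [-0.035, 0.005, 0],
    [-0.03, 0.005, 0],
    [0, 0, 0],
    [0, 0, 0],
  ],
  yaw=[0, 0, 0, 0, 0, 0, 0, 0],
  fingers=[80, 80, 80, 80, 80, 80, 80, 80],
)

```text
t: 37.82
position: [0.4577, -0.0467, 0.1917]
ee_rot: [3.141, -0.011, 0.0]
ft_force: [0.0, -0.8, 0.4]
finger_gap: 0.8
finger_force: 0.0
```

Run:
```python
from h import *
im=read_camera("top"); np.save("pics/top9.npy",im); boards(im,140,512,110,100)
H=hsv(im); print([H[int(r),int(c)].tolist() for c,r in [proj("top",p) for p in((.665,-.0175,.059),(.69,-.0175,.059),(.6,-.0175,.059),(.665,-.06,.01),(.71,-.035,.059))]])
m=(H[...,0]>=13)&(H[...,0]<=25)&(H[...,1]>110); m[:62]=0;m[:,:200]=0;m[180:]=0
for c in blobs(cv2.morphologyEx(m.astype(np.uint8),cv2.MORPH_OPEN,np.ones((2,2))),40): print("on bowl",cv2.boundingRect(c),cv2.contourArea(c),[np.round(x,4) for x in board(c,"top",.059)])
sc=read_camera("scene"); np.save("pics/scene9.npy",sc)
go((.457,-.053,.2),None)
```

```text
(315, 218, 19, 49) 575.0 [array([ 0.419 , -0.2505]), np.float64(-5.289), np.float64(-0.0554), np.float64(0.0779), np.float64(0.0044)]
(334, 172, 38, 38) 1029.0 [array([ 0.574 , -0.3269]), np.float64(109.5314), np.float64(-0.0527), np.float64(0.0538), np.float64(0.0081)]
(275, 151, 38, 38) 985.5 [array([ 0.6306, -0.1631]), np.float64(113.8572), np.float64(-0.0523), np.float64(0.0539), np.float64(0.0078)]
(224, 134, 38, 49) 1151.5 [array([ 0.6656, -0.0171]), np.float64(179.6447), np.float64(-0.0632), np.float64(0.0738), np.float64(0.0092)]
[[14, 152, 74], [14, 152, 74], [14, 155, 69], [10, 156, 85], [14, 150, 75]]
on bowl (234, 135, 18, 46) 606.5 [array([ 0.6637, -0.019 ]), np.float64(-179.9294), np.float64(-0.0537), np.float64(0.0701), np.float64(0.0045)]
tcp [ 0.4611 -0.0461  0.1919] toolx -0.3 tooly -90.3 tilt [ 0.003 -0.    -1.   ]
dp [-0.0041  0.0069 -0.0081] yaw None
```

Board a rests level on bowl 1, measured within 2 mm of the crown. Next is board b.

drive_tool(
  dp=[
    [0, 0, 0],
    [0, 0, 0],
    [-0.005, 0.008, 0.03],
    [0, 0, 0.04],
    [0, 0, 0.04],
    [0, 0, 0.03],
    [0, 0, 0],
    [0, 0, 0],
  ],
  yaw=[6.5, 6.5, 0, 0, 0, 0, 0, 0],
  fingers=[80, 80, 80, 80, 80, 80, 80, 80],
)

```text
t: 38.58
position: [0.4535, -0.0524, 0.0499]
ee_rot: [3.12, -0.364, -0.004]
ft_force: [0.8, 0.2, 1.2]
finger_gap: 0.803
finger_force: 0.0
```

Run:
```python
from h import *
go((.4545,-.0525,-.0235),-103)
for f in("scene7","scene9"):
  sc=np.load(f"pics/{f}.npy");H=hsv(sc);m=(H[...,0]>=8)&(H[...,0]<=25)&(H[...,1]>165)&(H[...,2]>60);m[:180]=0;m[225:]=0;m[:,:200]=0;m[:,265:]=0
  for c in blobs(m,40): print(f,cv2.boundingRect(c),cv2.contourArea(c),[np.round(x,4) for x in board(c,"scene")])
```

```text
tcp [ 0.4535 -0.0524  0.0499] toolx -13.3 tooly -103.3 tilt [-0.002  0.    -1.   ]
dp [ 0.0012 -0.0001  0.0734] yaw -0.2962215560474135
scene7 (220, 191, 34, 28) 360.0 [array([ 0.4642, -0.0582]), np.float64(-13.6255), np.float64(-0.0604), np.float64(0.0817), np.float64(0.0054)]
scene9 (220, 191, 34, 28) 360.5 [array([ 0.4645, -0.0582]), np.float64(-13.6013), np.float64(-0.0607), np.float64(0.0815), np.float64(0.0054)]
```

drive_tool(
  dp=[
    [0.001, 0, 0.03],
    [0, 0, 0.02],
    [0, 0, 0.015],
    [0, 0, 0.008],
    [0, 0, 0],
    [0, 0, 0],
    [0, 0, 0],
    [0, 0, 0],
    [0, 0, 0],
    [0, 0, 0],
    [0, 0, 0],
    [0, 0, 0],
  ],
  yaw=[0, 0, 0, 0, 0, 0, 0, 0, 0, 0, 0, 0],
  fingers=[80, 80, 80, 80, 80, 80, 70, 62, 55, 50, 50, 50],
  force=35,
)

```text
t: 39.58
position: [0.4548, -0.0533, -0.0207]
ee_rot: [-3.12, 0.366, -0.004]
ft_force: [-0.3, -0.1, 8.4]
finger_gap: 0.573
finger_force: 34.8
```

Run:
```python
from h import *
s=read_state(); print(s['finger_gap'],s['finger_force'],s['ft_force']); go((.631,-.163,.14),-90)
```

```text
0.5734757521701378 34.78017568588257 [-0.28242699 -0.08428239  8.36675036]
tcp [ 0.4548 -0.0533 -0.0207] toolx -13.4 tooly -103.4 tilt [ 0.003 -0.    -1.   ]
dp [ 0.1972  0.066  -0.1602] yaw -13.366981292182814
```

drive_tool(
  dp=[
    [0, 0, -0.02],
    [0, 0, -0.03],
    [0, 0, -0.04],
    [0, 0, -0.04],
    [0, 0, -0.03],
    [0.03, 0.01, 0],
    [0.035, 0.012, 0],
    [0.035, 0.012, 0],
    [0.035, 0.012, 0],
    [0.035, 0.012, 0],
    [0.027, 0.008, 0],
    [0, 0, 0],
  ],
  yaw=[0, 0, 0, 0, 0, 0, 0, 0, 0, 0, 0, 0],
  fingers=[50, 50, 50, 50, 50, 50, 50, 50, 50, 50, 50, 50],
)

```text
t: 40.58
position: [0.636, -0.1677, 0.1391]
ee_rot: [3.117, -0.372, 0.013]
ft_force: [0.3, -0.4, -0.8]
finger_gap: 0.569
finger_force: 37.4
```

drive_tool(
  dp=[
    [0, 0, 0],
    [0, 0, 0],
    [0, 0, 0.03],
    [0, 0, 0.03],
    [0, 0, 0.03],
    [0, 0, 0],
    [0, 0, 0],
  ],
  yaw=[-6.5, -6.5, 0, 0, 0, 0, 0],
  fingers=[50, 50, 50, 50, 50, 50, 50],
)

```text
t: 41.17
position: [0.6281, -0.1623, 0.047]
ee_rot: [-3.141, 0.009, 0.007]
ft_force: [-0.1, -0.3, -1.0]
finger_gap: 0.572
finger_force: 37.4
```

Run:
```python
from h import *
s=read_state(); print(s['finger_gap'],s['finger_force'],s['ft_force']); go((.631,-.163,.027),-90)
```

```text
0.5717496610110059 37.39957273006439 [-0.08108355 -0.26099946 -0.96239004]
tcp [ 0.6281 -0.1623  0.047 ] toolx -0.3 tooly -90.3 tilt [-0.004 -0.001 -1.   ]
dp [0.003  0.0007 0.02  ] yaw -0.334810598218084
```

drive_tool(
  dp=[
    [0.003, 0.001, 0.012],
    [0, 0, 0.007],
    [0, 0, 0],
    [0, 0, 0.002],
    [0, 0, 0],
    [0, 0, 0],
  ],
  yaw=[0, 0, 0, 0, 0, 0],
  fingers=[50, 50, 50, 50, 50, 50],
)

```text
t: 41.67
position: [0.6336, -0.1639, 0.0275]
ee_rot: [3.141, -0.01, 0.001]
ft_force: [0.2, 0.8, -0.8]
finger_gap: 0.565
finger_force: 37.4
```

drive_tool(
  dp=[
    [0, 0, 0.001],
    [0, 0, 0],
    [0, 0, 0],
  ],
  yaw=[0, 0, 0],
  fingers=[50, 50, 50],
)

```text
t: 41.92
position: [0.6333, -0.1638, 0.0261]
ee_rot: [3.142, -0.01, 0.0]
ft_force: [0.1, -0.2, -0.0]
finger_gap: 0.573
finger_force: 37.4
```

drive_tool(
  dp=[
    [0, 0, 0.001],
    [0, 0, 0],
    [0, 0, 0],
  ],
  yaw=[0, 0, 0],
  fingers=[50, 50, 50],
)

```text
t: 42.17
position: [0.6332, -0.1638, 0.0249]
ee_rot: [3.142, -0.01, -0.0]
ft_force: [-0.3, -0.5, -1.1]
finger_gap: 0.568
finger_force: 37.4
```

Run:
```python
from h import *
go((.631,-.163,.024),-90)
```

```text
tcp [ 0.6332 -0.1638  0.0249] toolx -0.3 tooly -90.3 tilt [-0.  0. -1.]
dp [-0.0022 -0.0008  0.0009] yaw -0.34882681312708996
```

drive_tool(
  dp=[
    [-0.002, 0, 0.001],
    [0, 0, 0],
    [0, 0, 0],
  ],
  yaw=[0, 0, 0],
  fingers=[50, 50, 50],
)

```text
t: 42.42
position: [0.6322, -0.1638, 0.0245]
ee_rot: [3.141, -0.009, 0.003]
ft_force: [2.1, 0.5, 1.2]
finger_gap: 0.568
finger_force: 37.6
```

drive_tool(
  dp=[
    [0, 0, 0.001],
    [0, 0, 0],
    [0, 0, 0],
  ],
  yaw=[0, 0, 0],
  fingers=[50, 50, 50],
)

```text
t: 42.67
position: [0.6323, -0.1638, 0.0243]
ee_rot: [3.141, -0.009, 0.003]
ft_force: [0.1, 0.9, 7.6]
finger_gap: 0.568
finger_force: 38.2
```

drive_tool(
  dp=[
    [0, 0, 0.001],
    [0, 0, 0],
    [0, 0, 0],
  ],
  yaw=[0, 0, 0],
  fingers=[50, 50, 50],
)

```text
t: 42.92
position: [0.6323, -0.1638, 0.0242]
ee_rot: [3.141, -0.01, 0.003]
ft_force: [-1.8, 0.2, 13.4]
finger_gap: 0.569
finger_force: 38.8
```

drive_tool(
  dp=[
    [0, 0, -0.002],
    [0, 0, 0],
    [0, 0, 0],
    [0, 0, 0],
    [0, 0, 0],
    [0, 0, -0.015],
    [0, 0, -0.035],
    [0, 0, -0.04],
    [0, 0, -0.04],
    [0, 0, 0],
  ],
  yaw=[0, 0, 0, 0, 0, 0, 0, 0, 0, 0],
  fingers=[50, 58, 62, 75, 90, 90, 90, 90, 90, 90],
)

```text
t: 43.75
position: [0.6371, -0.1647, 0.162]
ee_rot: [3.139, -0.01, 0.022]
ft_force: [1.8, -0.9, 1.2]
finger_gap: 0.898
finger_force: 0.0
```

drive_tool(
  dp=[
    [-0.036, 0.014, 0],
    [-0.036, 0.014, 0],
    [-0.036, 0.014, 0],
    [-0.036, 0.014, 0],
    [-0.036, 0.014, 0],
    [-0.036, 0.016, 0],
    [0, 0, 0],
    [0, 0, 0],
  ],
  yaw=[0, 0, 0, 0, 0, 0, 5, 0],
  fingers=[80, 80, 80, 80, 80, 80, 80, 80],
)

```text
t: 44.42
position: [0.4113, -0.2499, 0.1535]
ee_rot: [3.137, -0.157, -0.004]
ft_force: [1.1, 0.5, 0.5]
finger_gap: 0.803
finger_force: 0.0
```

Run:
```python
from h import *
im=read_camera("top"); np.save("pics/top10.npy",im); H=hsv(im); boards(im,140,512,110,100)
m=(H[...,0]>=13)&(H[...,0]<=25)&(H[...,1]>110); m[:62]=0;m[:,:200]=0;m[205:]=0
for c in blobs(cv2.morphologyEx(m.astype(np.uint8),cv2.MORPH_OPEN,np.ones((2,2))),40): print("on bowl",cv2.boundingRect(c),cv2.contourArea(c),[np.round(x,4) for x in board(c,"top",.059)])
sc=read_camera("scene");H=hsv(sc);m=(H[...,0]>=8)&(H[...,0]<=25)&(H[...,1]>165)&(H[...,2]>60);m[:150]=0;m[260:]=0;m[:,:100]=0;m[:,265:]=0
for c in blobs(m,40): print("scene",cv2.boundingRect(c),cv2.contourArea(c),[np.round(x,4) for x in board(c,"scene")])
go((.4175,-.2505,-.0235),-95.3)
```

```text
(315, 256, 17, 11) 101.5 [array([ 0.3751, -0.2441]), np.float64(-104.465), np.float64(-0.0209), np.float64(0.026), np.float64(0.0008)]
(317, 218, 18, 30) 284.0 [array([ 0.4475, -0.2532]), np.float64(-6.1465), np.float64(-0.0332), np.float64(0.0494), np.float64(0.0022)]
(334, 172, 38, 38) 996.5 [array([ 0.5739, -0.3275]), np.float64(142.1002), np.float64(-0.0528), np.float64(0.0535), np.float64(0.0078)]
(275, 138, 38, 51) 1110.0 [array([ 0.634 , -0.1625]), np.float64(-2.6394), np.float64(-0.0571), np.float64(0.0858), np.float64(0.0088)]
(224, 134, 38, 49) 1134.5 [array([ 0.6655, -0.0178]), np.float64(176.8453), np.float64(-0.064), np.float64(0.0742), np.float64(0.0091)]
on bowl (287, 139, 18, 50) 626.5 [array([ 0.6292, -0.164 ]), np.float64(-0.475), np.float64(-0.0553), np.float64(0.0795), np.float64(0.0046)]
on bowl (234, 135, 18, 49) 631.5 [array([ 0.6614, -0.0186]), np.float64(179.7566), np.float64(-0.056), np.float64(0.0762), np.float64(0.0047)]
scene (237, 225, 28, 35) 726.5 [array([ 0.6079, -0.1574]), np.float64(134.7248), np.float64(-0.0596), np.float64(0.0727), np.float64(0.0077)]
scene (165, 221, 38, 31) 462.5 [array([ 0.4271, -0.2547]), np.float64(-5.6348), np.float64(-0.0604), np.float64(0.0816), np.float64(0.0053)]
tcp [ 0.4156 -0.2485  0.154 ] toolx -5.2 tooly -95.2 tilt [ 0.001  0.    -1.   ]
dp [0.0019 0.0018 0.1775] yaw 0.06313271662959608
```

drive_tool(
  dp=[
    [0.002, 0.002, 0.035],
    [0, 0, 0.04],
    [0, 0, 0.04],
    [0, 0, 0.03],
    [0, 0, 0.02],
    [0, 0, 0.012],
    [0, 0, 0],
    [0, 0, 0],
  ],
  yaw=[0, 0, 0, 0, 0, 0, 0, 0],
  fingers=[80, 80, 80, 80, 80, 80, 80, 80],
)

```text
t: 45.18
position: [0.418, -0.2495, -0.0239]
ee_rot: [-3.137, 0.141, 0.0]
ft_force: [0.3, -0.4, 0.7]
finger_gap: 0.798
finger_force: 0.0
```

drive_tool(
  dp=[
    [0, 0, 0],
    [0, 0, 0],
    [0, 0, 0],
    [0, 0, 0],
    [0, 0, 0],
    [0, 0, 0],
  ],
  yaw=[0, 0, 0, 0, 0, 0],
  fingers=[70, 62, 55, 50, 50, 50],
  force=35,
)

```text
t: 45.68
position: [0.4179, -0.2509, -0.0218]
ee_rot: [3.137, -0.146, 0.005]
ft_force: [-0.4, 1.0, 6.0]
finger_gap: 0.568
finger_force: 36.7
```

Run:
```python
from h import *
s=read_state(); print(s['finger_gap'],s['finger_force'],s['ft_force']); go((.575,-.330,.14),-95)
```

```text
0.5684225113269143 36.74200773239136 [-0.42644562  0.95801859  6.02127881]
tcp [ 0.4179 -0.2509 -0.0218] toolx -5.3 tooly -95.3 tilt [ 0.003  0.001 -1.   ]
dp [ 0.1643  0.0643 -0.1612] yaw -0.32061933059492276
```

drive_tool(
  dp=[
    [0, 0, -0.02],
    [0, 0, -0.03],
    [0, 0, -0.04],
    [0, 0, -0.04],
    [0, 0, -0.03],
    [0.03, 0.012, 0],
    [0.035, 0.014, 0],
    [0.035, 0.014, 0],
    [0.035, 0.014, 0],
    [0.029, 0.01, 0],
    [0, 0, 0],
    [0, 0, 0],
  ],
  yaw=[0, 0, 0, 0, 0, 0, 0, 0, 0, 0, 0, 0],
  fingers=[50, 50, 50, 50, 50, 50, 50, 50, 50, 50, 50, 50],
)

```text
t: 46.68
position: [0.5749, -0.3301, 0.137]
ee_rot: [3.138, -0.147, 0.001]
ft_force: [-1.3, 0.3, -1.0]
finger_gap: 0.572
finger_force: 36.8
```

drive_tool(
  dp=[
    [0, 0, 0.03],
    [0, 0, 0.03],
    [0, 0, 0.03],
    [0, 0, 0.012],
    [0, 0, 0],
    [0, 0, 0],
  ],
  yaw=[0, 0, 0, 0, 0, 0],
  fingers=[50, 50, 50, 50, 50, 50],
)

```text
t: 47.18
position: [0.5728, -0.3293, 0.0351]
ee_rot: [-3.138, 0.147, 0.002]
ft_force: [0.6, -0.2, -0.3]
finger_gap: 0.566
finger_force: 36.7
```

Run:
```python
from h import *
s=read_state(); print(s['finger_gap'],s['finger_force'],s['ft_force']); go((.575,-.330,.025),-95)
```

```text
0.5659414268794118 36.74877226352692 [ 0.55416776 -0.21036955 -0.26646052]
tcp [ 0.5728 -0.3293  0.0351] toolx -5.3 tooly -95.3 tilt [-0.002 -0.    -1.   ]
dp [0.0022 0.0005 0.0101] yaw -0.34785257870170483
```

drive_tool(
  dp=[
    [0.001, 0.0, 0.004],
    [0, 0, 0.004],
    [0, 0, 0],
    [0, 0, 0.001],
    [0, 0, 0],
    [0, 0, 0],
  ],
  yaw=[0, 0, 0, 0, 0, 0],
  fingers=[50, 50, 50, 50, 50, 50],
)

```text
t: 47.68
position: [0.5751, -0.3299, 0.0263]
ee_rot: [3.138, -0.147, 0.001]
ft_force: [0.3, -0.4, -0.6]
finger_gap: 0.575
finger_force: 36.8
```

drive_tool(
  dp=[
    [0, 0, 0.001],
    [0, 0, 0],
    [0, 0, 0],
  ],
  yaw=[0, 0, 0],
  fingers=[50, 50, 50],
)

```text
t: 47.93
position: [0.5748, -0.3297, 0.0249]
ee_rot: [-3.138, 0.147, 0.0]
ft_force: [-0.4, -0.3, -1.2]
finger_gap: 0.573
finger_force: 36.8
```

drive_tool(
  dp=[
    [0, 0, 0.001],
    [0, 0, 0],
    [0, 0, 0],
  ],
  yaw=[0, 0, 0],
  fingers=[50, 50, 50],
)

```text
t: 48.18
position: [0.5748, -0.3297, 0.0238]
ee_rot: [-3.138, 0.147, 0.0]
ft_force: [0.2, 0.2, -0.4]
finger_gap: 0.572
finger_force: 36.8
```

drive_tool(
  dp=[
    [0, 0, 0.001],
    [0, 0, 0],
    [0, 0, 0],
  ],
  yaw=[0, 0, 0],
  fingers=[50, 50, 50],
)

```text
t: 48.43
position: [0.575, -0.3298, 0.0233]
ee_rot: [3.138, -0.147, 0.0]
ft_force: [-0.9, 0.9, 1.7]
finger_gap: 0.572
finger_force: 37.0
```

Run:
```python
from h import *
go((.575,-.330,.024),-95)
```

```text
tcp [ 0.575  -0.3298  0.0233] toolx -5.4 tooly -95.4 tilt [ 0.  0. -1.]
dp [-0.      0.0002 -0.0007] yaw -0.35079110898387
```

Contact. Release, rise and pull back clear to check.

drive_tool(
  dp=[
    [0, 0, 0],
    [0, 0, 0],
    [0, 0, 0],
    [0, 0, 0],
    [0, 0, -0.015],
    [0, 0, -0.035],
    [0, 0, -0.04],
    [0, 0, -0.04],
    [0, 0, -0.04],
    [0, 0, 0],
  ],
  yaw=[0, 0, 0, 0, 0, 0, 0, 0, 0, 0],
  fingers=[58, 62, 75, 90, 90, 90, 90, 90, 90, 90],
)

```text
t: 49.27
position: [0.5806, -0.3322, 0.2022]
ee_rot: [3.131, -0.147, 0.024]
ft_force: [0.5, -0.6, 1.1]
finger_gap: 0.904
finger_force: 0.0
```

drive_tool(
  dp=[
    [-0.03, 0.005, 0],
    [-0.035, 0.01, 0],
    [-0.035, 0.01, 0],
    [-0.03, 0.01, 0],
    [0, 0, 0],
    [0, 0, 0],
    [0, 0, 0],
    [0, 0, 0],
    [0, 0, 0],
    [0, 0, 0],
    [0, 0, 0],
    [0, 0, 0],
  ],
  yaw=[0, 0, 0, 0, 0, 0, 0, 0, 0, 0, 0, 0],
  fingers=[90, 90, 90, 90, 90, 90, 90, 90, 90, 90, 90, 90],
)

```text
t: 50.27
position: [0.4427, -0.3522, 0.1928]
ee_rot: [-3.138, 0.145, -0.0]
ft_force: [-0.3, 0.1, -1.0]
finger_gap: 0.901
finger_force: 0.0
```

Run:
```python
from h import *
im=read_camera("top"); np.save("pics/top11.npy",im); H=hsv(im)
m=(H[...,0]>=13)&(H[...,0]<=25)&(H[...,1]>110); m[:62]=0;m[:,:200]=0;m[225:]=0
for c in blobs(cv2.morphologyEx(m.astype(np.uint8),cv2.MORPH_OPEN,np.ones((2,2))),40): print("on bowl",cv2.boundingRect(c),cv2.contourArea(c),[np.round(x,4) for x in board(c,"top",.059)])
h,s,v=[H[...,i].astype(int) for i in range(3)]
m=(h>60)&(h<110)&(s>10)&(v<62); m[:,:80]=0;m[:,200:]=0;m[:170]=0;m[240:]=0
m=cv2.morphologyEx(m.astype(np.uint8),cv2.MORPH_OPEN,np.ones((2,2)))
for c in blobs(m,100): print("holder",cv2.boundingRect(c),cv2.contourArea(c),cv2.approxPolyDP(c,2.5,True)[:,0].tolist())
```

```text
on bowl (347, 161, 20, 50) 653.5 [array([ 0.5729, -0.3296]), np.float64(-4.0853), np.float64(-0.0555), np.float64(0.0792), np.float64(0.0048)]
on bowl (287, 139, 19, 50) 632.5 [array([ 0.6288, -0.1643]), np.float64(-0.1197), np.float64(-0.0547), np.float64(0.0799), np.float64(0.0047)]
on bowl (234, 135, 18, 49) 619.0 [array([ 0.6612, -0.0189]), np.float64(179.9404), np.float64(-0.0562), np.float64(0.076), np.float64(0.0046)]
holder (90, 198, 43, 29) 782.0 [[104, 198], [90, 218], [101, 226], [120, 225], [132, 208], [122, 201]]
```

All three boards are level and centred on their bowls, and the holder hasn't moved since it was set upright. Handing in.

```bash
python3 -c "
from plant import *
print(finish_job())"
```

```text
the job is handed in; nothing more can be done
None
```

The job is handed in: all three paddle boards balance level on the bowl crowns, within about 4 mm by the top camera, the empty holder stands upright on its mat, and no move came near the bottle, jar or ramekin; the hand-in returned no verdict.

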